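Unclip the drying rack and sort the incense sticks by colour

TASK

Pull the spring clip out of the rack's stud and put it in the blue dish, then swing the rack's keeper bail up well clear (nearly upright). Lay every incense stick in the tray of its own colour, and when they are all sorted swing the bail back fully down on the empty rack. Do not disturb the bowl, jar, can, brush or hammer.

Things in the scene. Friction and masses are not known exactly. Their poses are not given: they have to be found in the camera images.
- rack: fixed mint-green slatted drying rack, 170 (own x, away from the robot) x 360 (y) mm; origin under its centre. Sticks lie on two 14 mm slats (x = -48, +12; tops at z = 34 mm) above a base board (top z = 20 mm), under the steel keeper bail. Near its -y end stands a steel stud, 18 mm thick, top at z = 86 mm; the clip through its cross hole locks the bail down.
- stud_hole (a point): centre of the stud's cross hole (8 mm wide, 9 mm high, running along the rack's x), at (-20, -158, 69.5) mm in the rack's frame
- bail (a joint): angle of the keeper bail, a U-frame over the sticks: 0 = flat, shut; grows to 1.7 rad as its front swings up and away from the robot. Hinge axis along the rack's y at rack x = 72, z = 61 mm. Crossbar at x = -36 mm, 22 mm wide, z = 56 to 66 mm. Its stiff hinge (0.4 N m) holds it where it is left; the clip locks it near 0.
- bail_handle (a point): middle of the bail's red bar handle: a 12 mm round bar along the rack's y, 54 mm clear between its legs, 35 mm above the crossbar. Shut, it is at (-36, 0, 101) mm in the rack's frame, i.e. 108 mm in front of and 40 mm above the hinge axis; it swings with the bail
- clip: steel R spring clip, 5 mm wire, 125 mm long, lying flat; 90 g. Origin mid loop, on the underside. Loop 37 mm wide (own y), sides straight for x = -16 to 16 mm. Straight leg along +x (tip x = 90), sprung wavy leg beside it. At first it is in the stud (at clip x = 65), loop towards the robot, underside 66 mm over the rack's origin. A level pull of 35 mm or more along its -x frees it, under 15 N.
- clip_tip (a point): tip of the clip's straight leg
- dish: blue clip tray, an open box 165 (own x) x 125 (own y) x 40 mm high, walls and floor 5 mm; loose, 0.6 kg; origin at the centre of its underside
- tray_red: red tray, an open box 165 (own x) x 125 (own y) x 40 mm high, walls and floor 5 mm; loose, 0.6 kg; origin at the centre of its underside
- tray_yellow: yellow tray, an open box 165 (own x) x 125 (own y) x 40 mm high, walls and floor 5 mm; loose, 0.6 kg; origin at the centre of its underside
- stick_red_a: red: square-section incense stick: body 90 x 18 x 18 mm along its own x, thin bamboo tail (8 mm thick, 22 mm long) at its +x end; origin at the centre of the body's underside; 50 g. At first it lies on the rack along the rack's x, 50 mm from the next, underside 34 mm above the rack's origin. May be absent.
- stick_red_b: red: square-section incense stick: body 90 x 18 x 18 mm along its own x, thin bamboo tail (8 mm thick, 22 mm long) at its +x end; origin at the centre of the body's underside; 50 g. At first it lies on the rack along the rack's x, 50 mm from the next, underside 34 mm above the rack's origin. May be absent.
- stick_red_c: red: square-section incense stick: body 90 x 18 x 18 mm along its own x, thin bamboo tail (8 mm thick, 22 mm long) at its +x end; origin at the centre of the body's underside; 50 g. At first it lies on the rack along the rack's x, 50 mm from the next, underside 34 mm above the rack's origin. May be absent.
- stick_yellow_a: yellow: square-section incense stick: body 90 x 18 x 18 mm along its own x, thin bamboo tail (8 mm thick, 22 mm long) at its +x end; origin at the centre of the body's underside; 50 g. At first it lies on the rack along the rack's x, 50 mm from the next, underside 34 mm above the rack's origin. May be absent.
- stick_yellow_b: yellow: square-section incense stick: body 90 x 18 x 18 mm along its own x, thin bamboo tail (8 mm thick, 22 mm long) at its +x end; origin at the centre of the body's underside; 50 g. At first it lies on the rack along the rack's x, 50 mm from the next, underside 34 mm above the rack's origin. May be absent.
- bowl: bystander: white ceramic bowl, 110 mm across, 55 mm high; origin under its centre
- jar: bystander: lidded jar, 68 mm across, 100 mm high; origin under its centre
- can: bystander: can with a paper label, 72 mm across, 110 mm high; origin under its centre
- brush: bystander: paste brush lying down; origin under its middle
- mallet: bystander: hammer lying down; origin under its middle

How it is judged:
On the way, in this order (a step that is already met when the one before it is completed fails the run):
1. the clip is out of the stud and lies in the blue dish (x of clip in the frame of dish between -0.08 and 0.08 m and y of clip in the frame of dish between -0.06 and 0.06 m and z of clip in the frame of dish between -0.005 and 0.04 m and x of clip_tip in the frame of dish between -0.08 and 0.08 m and y of clip_tip in the frame of dish between -0.06 and 0.06 m and z of clip_tip in the frame of dish between -0.005 and 0.045 m and linear speed of clip below 0.05 m/s), for 0.2 s.
2. the bail is swung up past 1.15 rad (value of joint bail above 1.15 rad), for 0.2 s.
3. every stick present lies in the tray of its own colour (x of stick_red_a in the frame of tray_red between -0.075 and 0.075 m and y of stick_red_a in the frame of tray_red between -0.057 and 0.057 m and z of stick_red_a in the frame of tray_red between -0.005 and 0.05 m and linear speed of each of stick_red_a, stick_red_b, stick_red_c, stick_yellow_a, stick_yellow_b below 0.05 m/s and angle between stick_red_a's own x axis and vertical between 1.1 and 2.04 rad and x of stick_red_b in the frame of tray_red between -0.075 and 0.075 m and y of stick_red_b in the frame of tray_red between -0.057 and 0.057 m and z of stick_red_b in the frame of tray_red between -0.005 and 0.05 m and angle between stick_red_b's own x axis and vertical between 1.1 and 2.04 rad and x of stick_red_c in the frame of tray_red between -0.075 and 0.075 m and y of stick_red_c in the frame of tray_red between -0.057 and 0.057 m and z of stick_red_c in the frame of tray_red between -0.005 and 0.05 m and angle between stick_red_c's own x axis and vertical between 1.1 and 2.04 rad and x of stick_yellow_a in the frame of tray_yellow between -0.075 and 0.075 m and y of stick_yellow_a in the frame of tray_yellow between -0.057 and 0.057 m and z of stick_yellow_a in the frame of tray_yellow between -0.005 and 0.05 m and angle between stick_yellow_a's own x axis and vertical between 1.1 and 2.04 rad and x of stick_yellow_b in the frame of tray_yellow between -0.075 and 0.075 m and y of stick_yellow_b in the frame of tray_yellow between -0.057 and 0.057 m and z of stick_yellow_b in the frame of tray_yellow between -0.005 and 0.05 m and angle between stick_yellow_b's own x axis and vertical between 1.1 and 2.04 rad), for 0.2 s.
At the end, for the whole second after the job is handed in: Clip (loop and tip) inside the blue dish; every stick present lying in the tray of its own colour (body centre within 75 mm along, 57 mm across of the tray centre, underside at most 50 mm above the tray underside, not on end); all at rest; bail within 0.12 rad of shut (all of step 1 and all of step 3 and value of joint bail below 0.12 rad); the robot touches nothing.
It fails at once if the bowl is pushed more than 40 mm from its place (distance of bowl from where it was at the start of the episode above 0.04 m).
It fails at once if the jar is pushed more than 40 mm from its place (distance of jar from where it was at the start of the episode above 0.04 m).
It fails at once if the can is pushed more than 40 mm from its place (distance of can from where it was at the start of the episode above 0.04 m).
It fails at once if the brush is pushed more than 40 mm from its place (distance of brush from where it was at the start of the episode above 0.04 m).
It fails at once if the hammer is pushed more than 40 mm from its place (distance of mallet from where it was at the start of the episode above 0.04 m).
Of stick_red_a, stick_red_b, stick_red_c, stick_yellow_a, stick_yellow_b only 3 to 5 are there at a start; the rules pass over those that are not, and their reading is None.
At some moment in a run one of tray_red, tray_yellow, dish may be knocked a few centimetres aside while the robot is not near it.
Once in a run the grip may slacken for a moment while it holds something.
It also fails if it takes over 210 s, if anything falls off the work surface, if the arm or the gripper's body presses on something with over 40 N, if the wrist force passes 120 N, or if a joint passes its speed limit or range.

ROBOT

A 7-joint arm with a two-finger parallel gripper is mounted at the origin on the work surface. World frame = base frame: x ahead of the robot, y to its left, z up, the work surface at z = 0. Lengths are in m, angles in rad, forces in N, time in s.
With the tool pointing down it reaches from about 0.4 to 0.85 m from the base axis. Payload 10.4 kg.
Tool frame: the origin (TCP) lies at the very end of the fingers, on their centre line; the grasp point (between the pads) lies 19 mm behind it (r.pinch_z is the distance from the TCP to the grasp point, in m); z points along the fingers, y is the line along which they close (so a half turn about z gives the same grasp; the last joint's range is limited). The gripper opens to 87 mm and grips with 3 to 60 N. Pads are 19 mm wide; open, the fingers measure 117 mm over their backs; the gripper's body (75 mm by 190 mm) begins 51 mm behind the grasp point.
Start: joints at [-1.261, 0.332, -0.065, 1.46, 0.022, 1.35, -0.088], TCP at [0.204, 0.591, 0.223] pointing down, gripper open.
Joint ranges: [-2.6, 2.6], [-0.5, 2.12], [-1.47, 1.34], [0.16, 2.42], [-1.27, 4.41], [0.06, 2.06], [-2.6, 2.6]. Speed limits (rad/s): [2.22, 2.22, 2.79, 2.79, 3.14, 3.14, 3.14].

INTERFACE

Orientations are given as a unit quaternion [x, y, z, w].
In Python, from bench import r, camera gives the robot as it stands. The module is installed in compiled form; this text tells all that it offers.
- The arm moves only by the shell command python3 -m pendant 'ROWS' [FORCE]. ROWS is JSON, a list of rows, each an object with "dp": the shift along the tool's x, y, z as a fraction of full scale, a list of three; "rotation": the turn, a rotation vector about the tool's x, y, z as a fraction of full scale, a list of three; "jaw": the opening, from 0 (shut) to 1 (fully open). A call has 1 to 8 rows; each row is the pose to reach, as a shift and turn from the pose commanded when the call began, along the tool's axes at that moment, turning the shorter way round; what a row does not reach only later rows make up. Full scale, the value 1, is 0.15 m for a shift and 2 pi rad for a turn. A row lasts 1/8 s, in which the tool goes at most 62.5 mm and 10.7 degrees, less where a joint would pass 70% of its speed; a pose out of reach is approached as far as the arm can. A call with a number of a shift or a turn outside -1 to 1 is refused whole. A call with a gripper value outside its range is refused whole. The fingers move at their own pace and stop on an object; FORCE is the grip in N (left out, the last holds). Time passes only in rows, so rows that repeat a pose let the fingers close. It gives the time, the measured TCP pose, the force, the opening and the grip force at its end, in the units of the state.
- r.read_state(): the state, without advancing time (a new reading comes with each control period).
- camera(name): name is "scene" or "top" or "wrist"; returns a dict with "image" (384x512x3 uint8, red, green, blue), "z_map" (384x512 float32, m along the optical axis (not along the pixel's ray), 0 where there is no reading), "mtx" (3x3 intrinsics, pixels), "T" (4x4, takes a point from camera to world coordinates). Camera axes: x right, y down, z forward; pixel columns grow to the right and rows downward; lengths in m; the calibration is good to about 2 mm. A picture is of the moment at which its call begins.
- r.close_job(): hands the job in; it is judged then, once.
The state is a dict: "time": time; "joint_positions": joint angles; "joint_vel": joint speeds; "joint_torque": joint torques, N m; "ee_pos": TCP position; "eef_rot": TCP orientation; "ft_force": force on the tool from outside, world axes, zero at the start; "torque": the same for the moment, N m; "width": finger opening in m; "grip_force": force on a finger pad.
Only numpy, scipy, OpenCV 4.12 (cv2) and the standard library are available. Lean on these libraries where they do the work, as an engineer would, in place of code of your own. Each camera call takes 0.05 s, during which the arm holds its last target. There are 200 camera calls.

## Working session

There is one attempt and no reset: what is moved stays moved. The work goes in short steps, Python scripts to look and compute and a shell command to move; the robot and the scene stay as the last step left them, time stands still between calls to the robot, and variables do not carry over. Pictures are saved under pics/ and viewed, at most 14 in all, crops included, and the job is handed in when it is done.

```bash
mkdir -p pics; ls; python3 - <<'E'
from bench import r,camera
import cv2,numpy as np
s=r.read_state();print(s['time'],s['ee_pos'],s['eef_rot'],s['width'],r.pinch_z)
for n in('top','scene'):
    c=camera(n);cv2.imwrite(f'pics/{n}0.png',cv2.cvtColor(c['image'],cv2.COLOR_RGB2BGR));np.savez(f'{n}0.npz',**c)
    print(n,c['mtx'].round(1).tolist(),c['T'].round(3).tolist())
E
```

```text
pics
0.0 [0.20405026 0.59033431 0.22176261] [ 1.65582648e-01  9.86195662e-01 -7.05871343e-04 -7.03973172e-05] 0.08740402878361059 0.0187
top [[350.4, 0.0, 251.4], [0.0, 350.4, 190.6], [0.0, 0.0, 1.0]] [[0.018, -0.98, 0.197, 0.389], [-1.0, -0.013, 0.023, 0.06], [-0.02, -0.197, -0.98, 0.982], [0.0, 0.0, 0.0, 1.0]]
scene [[352.6, 0.0, 258.2], [0.0, 352.6, 192.7], [0.0, 0.0, 1.0]] [[0.596, 0.533, -0.6, 1.128], [0.803, -0.394, 0.447, -0.351], [0.002, -0.749, -0.663, 0.722], [0.0, 0.0, 0.0, 1.0]]
```

View pics/top0.png

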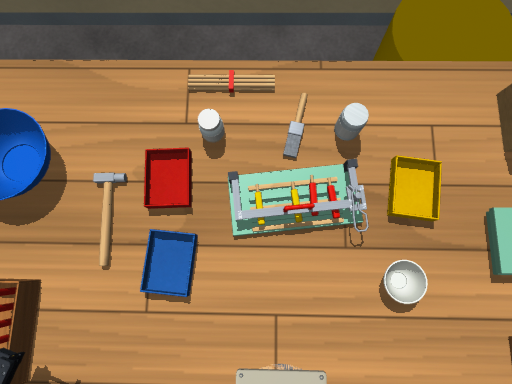

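View pics/scene0.png

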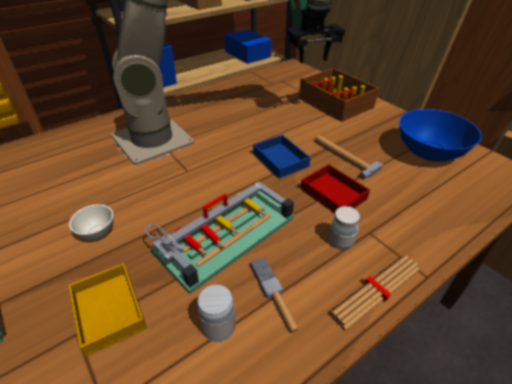

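The top view shows the rack at (298,200) with yellow sticks at columns 259 and 296 and red ones at 313 and 333. The handle is at (300,208) and the clip loop at (358,215). The dish is at (170,264), the red tray at (168,178) and the yellow tray at (415,188). Bowl, jar, can, brush and hammer stand around them.

```bash
cat > h.py <<'E'
import numpy as np,cv2
from bench import r,camera
from scipy.spatial.transform import Rotation as R
HSV={'red':[((0,150,80),(8,255,255)),((172,150,80),(180,255,255))],'yellow':[((20,150,80),(32,255,255))],
 'blue':[((100,150,60),(125,255,255))],'mint':[((60,40,80),(90,160,255))]}
def mask(img,c):
    h=cv2.cvtColor(img,cv2.COLOR_RGB2HSV)
    return sum(cv2.inRange(h,np.array(a),np.array(b)) for a,b in HSV[c])>0
def cloud(c):
    z=c['z_map'];v,u=np.mgrid[:z.shape[0],:z.shape[1]]
    K=c['mtx'];P=np.dstack([(u-K[0,2])/K[0,0]*z,(v-K[1,2])/K[1,1]*z,z])
    return P@c['T'][:3,:3].T+c['T'][:3,3]
def ray(c,u,v):
    K=c['mtx'];d=c['T'][:3,:3]@[(u-K[0,2])/K[0,0],(v-K[1,2])/K[1,1],1]
    return c['T'][:3,3],d/np.linalg.norm(d)
def onplane(c,u,v,z):
    o,d=ray(c,u,v);return o+d*(z-o[2])/d[2]
def tri(a,pa,b,pb):
    o1,d1=ray(a,*pa);o2,d2=ray(b,*pb)
    t=np.linalg.lstsq(np.c_[d1,-d2],o2-o1,rcond=None)[0];p,q=o1+t[0]*d1,o2+t[1]*d2
    return (p+q)/2,np.linalg.norm(p-q)
def blobs(m,amin=15):
    n,l,s,c=cv2.connectedComponentsWithStats(m.astype(np.uint8),connectivity=8)
    return [(s[i,4],c[i],l==i) for i in range(1,n) if s[i,4]>=amin]
def rect(p):
    (c,(w,h),a)=cv2.minAreaRect((p[:,:2]*1000).astype(np.float32))
    if w<h:w,h,a=h,w,a+90
    a=(a+90)%180-90
    return np.round(c,1),round(w,1),round(h,1),round(a,1)
def load(n):return dict(np.load(n))
def shot(n,f):
    c=camera(n);cv2.imwrite(f'pics/{f}.png',cv2.cvtColor(c['image'],cv2.COLOR_RGB2BGR));np.savez(f'{f}.npz',**c);return c
def go(p,yaw,s=None):
    """shift (fraction of .15) in tool axes and z-turn (fraction of 2pi) to reach tcp p, tool down, tool y at world angle yaw"""
    s=s or r.read_state();T=R.from_quat(s['eef_rot']);x=T.as_matrix()
    y=np.array([np.cos(yaw),np.sin(yaw),0]);y=y if y@x[:,1]>0 else -y
    G=np.c_[np.cross(y,[0,0,-1]),y,[0,0,-1]]
    rv=(T.inv()*R.from_matrix(G)).as_rotvec()
    return (x.T@(np.array(p)-s['ee_pos'])/.15).round(3),(rv/2/np.pi).round(4)
E
python3 - <<'E'
from h import *
t,s=load('top0.npz'),load('scene0.npz')
Pt,Ps=cloud(t),cloud(s)
for c in('red','yellow','blue','mint'):
    for n,C,P in(('top',t,Pt),('scene',s,Ps)):
        for a,cc,m in blobs(mask(C['image'],c)):
            p=P[m];p=p[(p[:,0]<.9)&(p[:,0]>.2)]
            if len(p)<15:continue
            zz=p[:,2];big=a>700
            q=p[(zz>.03)&(zz<.05)] if big and c!='mint' else (p[(abs(zz-.02)<.006)] if c=='mint' else p)
            print(c,n,a,cc.round(1),'z',np.percentile(zz,[5,50,95]).round(4),'rect',rect(q) if len(q)>4 else None)
E
```

```text
red top 120 [230.9  81.1] z [0.0008 0.0197 0.0289] rect (array([894.1, 151. ]), 16.6, 10.3, 89.4)
red top 2275 [167.7 178.2] z [0.002  0.0053 0.0402] rect (array([616.4, 321.2]), 165.7, 124.5, 3.2)
red top 282 [305.5 199.4] z [0.0472 0.056  0.1084] rect (array([497.7, -12. ]), 256.8, 51.1, -43.1)
red top 111 [331.4 192.9] z [0.0444 0.0514 0.0547] rect (array([480.8, -50. ]), 283.5, 39.1, -42.4)
red top 58 [335.5 213.6] z [0.0415 0.0512 0.0541] rect (array([461.2, -42.8]), 249.8, 23.8, -60.4)
red top 24 [314.2 213.4] z [0.0398 0.0511 0.0541] rect (array([516.8, -86.6]), 14.9, 8.6, 83.5)
red top 25 [  3.3 289.4] z [0.0126 0.0627 0.0774] rect (array([307.2, 737.1]), 55.0, 6.4, 88.7)
red top 20 [  2.6 321.2] z [0.036  0.048  0.0582] rect (array([225.7, 732.1]), 43.9, 6.3, -87.7)
red scene 30 [350.4  93.3] z [0.0777 0.0978 0.1049] rect (array([301.8, 715.5]), 16.0, 14.6, -56.3)
red scene 23 [341.9  94. ] z [0.0643 0.0797 0.0861] rect (array([280.3, 694.2]), 81.1, 12.4, -50.5)
red scene 1316 [335.2 187.8] z [0.0031 0.0064 0.0403] rect (array([616. , 317.5]), 166.1, 126.7, 3.0)
red scene 19
[... 2918 characters left out ...]
 79 [233.1 211.5] z [0.0183 0.0208 0.0252] rect (array([517.5,  19.2]), 64.4, 11.5, -82.3)
mint scene 293 [245.5 220.2] z [0.0185 0.026  0.0355] rect (array([563.1,  28.9]), 86.3, 41.7, -86.3)
mint scene 21 [212.7 224.7] z [0.0183 0.0202 0.0247] rect (array([526.4, -54.8]), 13.7, 11.4, -73.4)
mint scene 125 [224.7 234.6] z [0.0187 0.0228 0.035 ] rect (array([572.9, -49.5]), 39.5, 38.5, 10.2)
mint scene 30 [197.  234.4] z [0.0187 0.021  0.0252] rect (array([ 532.7, -106.2]), 21.8, 9.1, -88.0)
mint scene 122 [208.  245.2] z [0.0186 0.0263 0.0359] rect (array([ 579.3, -102.8]), 39.8, 32.9, 12.4)
mint scene 18 [181.8 244.1] z [0.0195 0.0206 0.0648] rect (array([ 537.6, -154. ]), 10.9, 9.8, 13.2)
```

```bash
cat >> h.py <<'E'
def box(P,M,lo,hi,x=(.35,.75),y=(-.3,.25)):
    m=M&(P[...,2]>lo)&(P[...,2]<hi)&(P[...,0]>x[0])&(P[...,0]<x[1])&(P[...,1]>y[0])&(P[...,1]<y[1])
    return P[m]
def inframe(p,o,yaw):
    c,s=np.cos(yaw),np.sin(yaw);d=np.asarray(p)[...,:2]-o[:2]
    return np.c_[d@[c,s],d@[-s,c],np.asarray(p)[...,2]]
E
python3 - <<'E'
from h import *
t,s=load('top0.npz'),load('scene0.npz')
Pt,Ps=cloud(t),cloud(s)
q=[box(P,mask(C['image'],'mint'),.016,.022) for C,P in((t,Pt),(s,Ps))]
for x in q+[np.vstack(q)]:print('rack',rect(x))
A=np.vstack(q)
def rr(p):
    c,w,h,a=rect(p);return np.array(c)/1000,np.radians(a+90)
o,yaw=rr(A);print(o,np.degrees(yaw))
# steel things (high), in rack frame
for n,P in(('top',Pt),('scene',Ps)):
    p=box(P,P[...,2]>0,.06,.12);f=inframe(p,o,yaw)*1000
    st=f[(f[:,2]>80)&(f[:,1]<-130)];print(n,'stud top',len(st),np.median(st,0).round(1) if len(st) else '')
    cl=f[(f[:,1]<-125)&(f[:,0]<-60)&(abs(f[:,0]+85)<45)&(f[:,2]<80)];print('clip loop',len(cl),cl.min(0).round(1) if len(cl) else '',cl.max(0).round(1) if len(cl) else '',cl[:,2].round(0)[:30])
    h=f[(f[:,2]>95)&(abs(f[:,1])<50)];print('handle',len(h),h.min(0).round(1),h.max(0).round(1))
# sticks: coloured points z 46..55
for n,C,P in(('top',t,Pt),('scene',s,Ps)):
  for c in('red','yellow'):
    f=inframe(box(P,mask(C['image'],c),.046,.058),o,yaw)*1000
    f=f[(f[:,0]>-90)&(f[:,0]<90)];sl=np.round(f[:,1]/50)
    f=f[abs(f[:,1])<130]
    hist=np.histogram(f[:,1],np.arange(-130,131,10))
    print(n,c,[(int(b),int(k)) for b,k in zip(hist[1],hist[0]) if k], f[:,0].min().round(),f[:,0].max().round(),np.median(f[:,2]))
E
```

```text
rack (array([562.3, -35.7]), 357.5, 169.0, -83.2)
rack (array([577.2, -35.4]), 359.9, 143.6, -83.2)
rack (array([562.7, -37.1]), 360.5, 170.6, -82.9)
[ 0.5627 -0.0371] 7.099999999999994
top stud top 161 [ 160.  -166.9   96.3]
clip loop 99 [-112.8 -175.6   63.2] [ -60.7 -138.2   73. ] [70. 71. 70. 72. 70. 67. 71. 72. 70. 70. 72. 69. 69. 69. 71. 71. 67. 72.
 70. 71. 69. 69. 72. 70. 72. 71. 69. 70. 72. 69.]
handle 143 [-41.8 -37.1  95.1] [-29.8  39.5 110.7]
scene stud top 100 [ 160.2 -165.1  109. ]
clip loop 85 [-114.4 -175.9   64.2] [ -60.3 -138.8   71.1] [67. 66. 69. 68. 67. 68. 67. 65. 67. 66. 66. 65. 66. 65. 68. 68. 69. 68.
 68. 67. 66. 68. 69. 68. 67. 69. 67. 66. 68. 70.]
handle 138 [-41.9 -38.9  95.2] [-29.6  38.9 108.1]
top red [(-110, 61), (-100, 88), (-90, 2), (-60, 51), (-50, 87), (-40, 12)] -68.0 34.0 51.58400474064473
top yellow [(-10, 62), (0, 87), (10, 4), (90, 64), (100, 80)] -68.0 23.0 51.28770111992331
scene red [(-110, 75), (-100, 52), (-60, 79), (-50, 58)] -69.0 33.0 51.75826530265093
scene yellow [(-10, 63), (0, 46), (90, 61), (100, 29)] -30.0 24.0 51.56050741725993
```

```bash
cat >> h.py <<'E'
RO,RY=np.array([.5627,-.0371]),np.radians(7.0)
def W(x,y,z,o=RO,yaw=RY):
    c,s=np.cos(yaw),np.sin(yaw);return np.array([o[0]+c*x-s*y,o[1]+s*x+c*y,z])
def plan(wps):
    """wps: (p, tool-y yaw or None). prints call-by-call dp & rotation, tool down"""
    s=r.read_state();p=np.array(s['ee_pos']);T=R.from_quat(s['eef_rot'])
    for w,yaw in wps:
        rv=np.zeros(3)
        if yaw is not None:rv=go(w,yaw,dict(ee_pos=p,eef_rot=T.as_quat()))[1]*2*np.pi
        d=T.as_matrix().T@(np.array(w)-p)/.15;n=int(max(1,np.ceil(abs(d).max()/.999),np.ceil(np.linalg.norm(rv)/1.4)))
        for i in range(n):
            x=T.as_matrix();dd=x.T@(np.array(w)-p)/.15/(n-i);p=p+x@dd*.15
            T=T*R.from_rotvec(rv/n);print(dd.round(3).tolist(),(rv/n/2/np.pi).round(4).tolist(),'->',p.round(3))
E
python3 - <<'E'
from h import *
y=RY+np.pi/2;c=W(-.085,-.157,.2);print(c)
plan([((.36,.46,.24),y),((.45,.25,.24),None),((.47,0,.24),None),(c,y),(W(-.085,-.157,.061),None)])
E
```

```text
[ 0.49746706 -0.20328864  0.2       ]
[-0.633, -0.241, -0.06] [-0.0001, -0.0, -0.0362] -> [0.282 0.525 0.231]
[-0.563, -0.378, -0.06] [-0.0001, -0.0, -0.0362] -> [0.36 0.46 0.24]
[-0.212, -0.731, -0.0] [0.0, 0.0, 0.0] -> [0.405 0.355 0.24 ]
[-0.212, -0.731, -0.0] [0.0, 0.0, 0.0] -> [0.45 0.25 0.24]
[0.035, -0.835, -0.0] [0.0, 0.0, 0.0] -> [0.46  0.125 0.24 ]
[0.035, -0.835, -0.0] [0.0, 0.0, 0.0] -> [ 0.47 -0.    0.24]
[-0.008, -0.684, 0.133] [0.0, -0.0, -0.0] -> [ 0.484 -0.102  0.22 ]
[-0.008, -0.684, 0.133] [0.0, -0.0, -0.0] -> [ 0.497 -0.203  0.2  ]
[-0.0, -0.0, 0.927] [0.0, 0.0, 0.0] -> [ 0.497 -0.203  0.061]
```

```bash
P="python3 -m pendant"
python3 -m pendant '[{"dp":[-0.63,-0.24,-0.06],"rotation":[0,0,-0.0362],"jaw":1},{"dp":[-0.63,-0.24,-0.06],"rotation":[0,0,-0.0362],"jaw":1},{"dp":[-0.63,-0.24,-0.06],"rotation":[0,0,-0.0362],"jaw":1}]' 30
python3 -m pendant '[{"dp":[-0.56,-0.38,-0.06],"rotation":[0,0,-0.0362],"jaw":1},{"dp":[-0.56,-0.38,-0.06],"rotation":[0,0,-0.0362],"jaw":1},{"dp":[-0.56,-0.38,-0.06],"rotation":[0,0,-0.0362],"jaw":1}]'
python3 -m pendant '[{"dp":[-0.21,-0.73,0],"rotation":[0,0,0],"jaw":1},{"dp":[-0.21,-0.73,0],"rotation":[0,0,0],"jaw":1},{"dp":[-0.21,-0.73,0],"rotation":[0,0,0],"jaw":1}]'
python3 -m pendant '[{"dp":[-0.21,-0.73,0],"rotation":[0,0,0],"jaw":1},{"dp":[-0.21,-0.73,0],"rotation":[0,0,0],"jaw":1},{"dp":[-0.21,-0.73,0],"rotation":[0,0,0],"jaw":1}]'
python3 -m pendant '[{"dp":[0.035,-0.83,0],"rotation":[0,0,0],"jaw":1},{"dp":[0.035,-0.83,0],"rotation":[0,0,0],"jaw":1},{"dp":[0.035,-0.83,0],"rotation":[0,0,0],"jaw":1}]'
python3 -m pendant '[{"dp":[0.035,-0.83,0],"rotation":[0,0,0],"jaw":1},{"dp":[0.035,-0.83,0],"rotation":[0,0,0],"jaw":1},{"dp":[0.035,-0.83,0],"rotation":[0,0,0],"jaw":1}]'
python3 -m pendant '[{"dp":[0,-0.7,0.13],"rotation":[0,0,0],"jaw":1},{"dp":[0,-0.7,0.13],"rotation":[0,0,0],"jaw":1},{"dp":[0,-0.7,0.13],"rotation":[0,0,0],"jaw":1}]'
python3 - <<'E'
from h import *
s=r.read_state();print(s['ee_pos'],s['eef_rot'],s['ft_force'])
plan([(W(-.085,-.157,.13),RY+np.pi/2)])
E
```

```text
time: 0.48
ee_pos: [0.2855, 0.5233, 0.2318]
eef_rot: [0.056, 0.998, -0.0, 0.001]
ft_force: [-0.8, 0.5, 0.2]
width: 0.0871
grip_force: 0.0
time: 0.85
ee_pos: [0.362, 0.4582, 0.2406]
eef_rot: [-0.058, 0.998, -0.0, 0.0]
ft_force: [0.2, -0.1, -0.9]
width: 0.0872
grip_force: 0.0
time: 1.23
ee_pos: [0.4051, 0.353, 0.2406]
eef_rot: [-0.058, 0.998, -0.0, 0.0]
ft_force: [-0.7, 0.8, 0.4]
width: 0.087
grip_force: 0.0
time: 1.6
ee_pos: [0.4494, 0.2488, 0.2405]
eef_rot: [-0.059, 0.998, -0.0, 0.0]
ft_force: [-0.6, 1.1, 0.2]
width: 0.0872
grip_force: 0.0
time: 1.98
ee_pos: [0.4586, 0.1244, 0.2408]
eef_rot: [-0.059, 0.998, 0.0, 0.0]
ft_force: [0.3, 0.9, 0.4]
width: 0.0872
grip_force: 0.0
time: 2.35
ee_pos: [0.4688, 0.0003, 0.2407]
eef_rot: [-0.059, 0.998, -0.0, 0.0]
ft_force: [-0.7, 1.4, 0.8]
width: 0.0869
grip_force: 0.0
time: 2.72
ee_pos: [0.4815, -0.1023, 0.2203]
eef_rot: [-0.06, 0.998, -0.0, -0.001]
ft_force: [-0.6, 1.1, 0.3]
width: 0.0871
grip_force: 0.0
[ 0.48154783 -0.10232603  0.22031645] [-6.00256877e-02  9.98196630e-01 -2.86181252e-04 -5.68042279e-04] [-0.62818056  1.14814984  0.33392688]
[-0.025, -0.681, 0.602] [-0.0001, -0.0002, -0.0003] -> [ 0.497 -0.203  0.13 ]
```

```bash
python3 -m pendant '[{"dp":[-0.025,-0.68,0.2],"rotation":[0,0,0],"jaw":1},{"dp":[-0.025,-0.68,0.2],"rotation":[0,0,0],"jaw":1},{"dp":[-0.025,-0.68,0.6],"rotation":[0,0,0],"jaw":1},{"dp":[-0.025,-0.68,0.6],"rotation":[0,0,0],"jaw":1},{"dp":[-0.025,-0.68,0.6],"rotation":[0,0,0],"jaw":1}]'
python3 - <<'E'
from h import *
c=shot('wrist','w1');P=cloud(c)
f=inframe(P.reshape(-1,3),RO,RY)*1000
k=f[(f[:,2]>60)&(f[:,2]<80)&(f[:,1]<-125)&(f[:,1]>-190)&(f[:,0]<-50)&(f[:,0]>-125)]
print(len(k),k.min(0).round(1),k.max(0).round(1),np.percentile(k[:,2],[5,50,95]))
k2=k[(k[:,0]>-100)&(k[:,0]<-70)];print(k2.min(0),k2.max(0))
plan([(W(-.085,-.157,.061),RY+np.pi/2)])
E
```

```text
time: 3.35
ee_pos: [0.4988, -0.2008, 0.1325]
eef_rot: [-0.062, 0.998, 0.0, 0.001]
ft_force: [0.2, -0.1, 0.8]
width: 0.0871
grip_force: 0.0
2097 [-113.9 -178.9   60. ] [ -50.  -135.1   72.6] [64.40305797 67.47496368 70.63670304]
[ -99.98947497 -175.54461508   65.3148776 ] [ -70.00178456 -138.59989927   71.35619587]
[0.014, -0.011, 0.481] [-0.0, 0.0004, 0.0004] -> [ 0.497 -0.203  0.061]
```

View pics/w1.png

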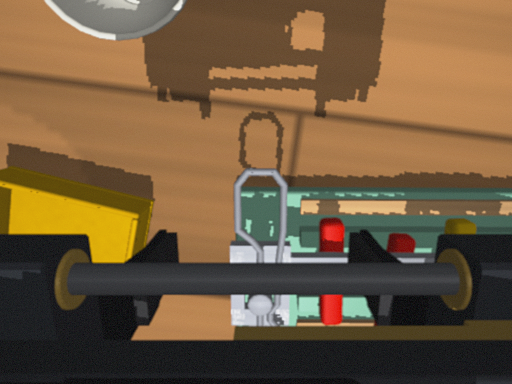

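The wrist picture shows the clip loop at (261,205), centred between the open fingers. It spans y −175.5 to −138.6 in the rack frame at z 65–71 mm, as the text says.

```bash
python3 -m pendant '[{"dp":[0.014,-0.01,0.3],"rotation":[0,0,0],"jaw":1},{"dp":[0.014,-0.01,0.48],"rotation":[0,0,0],"jaw":1},{"dp":[0.014,-0.01,0.48],"rotation":[0,0,0],"jaw":0.3},{"dp":[0.014,-0.01,0.48],"rotation":[0,0,0],"jaw":0.3},{"dp":[0.014,-0.01,0.48],"rotation":[0,0,0],"jaw":0.3},{"dp":[0.014,-0.01,0.48],"rotation":[0,0,0],"jaw":0.3},{"dp":[0.014,-0.01,0.48],"rotation":[0,0,0],"jaw":0.3}]' 30
```

```text
time: 4.28
ee_pos: [0.4957, -0.2046, 0.0594]
eef_rot: [-0.061, 0.998, 0.0, 0.0]
ft_force: [0.4, 0.1, -1.1]
width: 0.0451
grip_force: 0.0
```

```bash
python3 -m pendant '[{"dp":[0,0,0],"rotation":[0,0,0],"jaw":0.3},{"dp":[0,0,0],"rotation":[0,0,0],"jaw":0.3},{"dp":[0,0,0],"rotation":[0,0,0],"jaw":0.3},{"dp":[0,0,0],"rotation":[0,0,0],"jaw":0.3}]' 30
```

```text
time: 4.78
ee_pos: [0.4954, -0.2046, 0.059]
eef_rot: [-0.061, 0.998, 0.0, -0.0]
ft_force: [-0.0, -0.1, 0.3]
width: 0.0359
grip_force: 29.9
```

```bash
python3 -m pendant '[{"dp":[0.08,0,0],"rotation":[0,0,0],"jaw":0.3},{"dp":[0.16,0,0],"rotation":[0,0,0],"jaw":0.3},{"dp":[0.24,0,0],"rotation":[0,0,0],"jaw":0.3},{"dp":[0.32,0,0],"rotation":[0,0,0],"jaw":0.3},{"dp":[0.4,0,0],"rotation":[0,0,0],"jaw":0.3},{"dp":[0.48,0,0],"rotation":[0,0,0],"jaw":0.3},{"dp":[0.5,0,0],"rotation":[0,0,0],"jaw":0.3},{"dp":[0.5,0,0],"rotation":[0,0,0],"jaw":0.3}]' 30
python3 - <<'E'
from h import *
t=shot('top','top1');s=shot('scene','scene1')
for n,C in(('t',t),('s',s)):
    P=cloud(C);print('dish',rect(box(P,mask(C['image'],'blue'),.03,.045,(.25,.6),(.1,.5))))
    f=inframe(P.reshape(-1,3),RO,RY)*1000
    k=f[(f[:,2]>45)&(f[:,2]<80)&(f[:,1]<-135)&(f[:,1]>-185)&(f[:,0]<-48)&(f[:,0]>-200)]
    print(len(k),np.percentile(k,[1,50,99],axis=0).round(1).tolist())
E
```

```text
time: 5.78
ee_pos: [0.4211, -0.2136, 0.0591]
eef_rot: [-0.061, 0.998, 0.0, 0.0]
ft_force: [-0.9, -0.7, -0.0]
width: 0.0355
grip_force: 30.0
dish (array([382.7, 300.6]), 163.6, 124.2, -5.0)
146 [[-118.2, -177.9, 56.4], [-73.0, -153.7, 70.5], [-48.2, -135.3, 76.7]]
dish (array([383.1, 295.3]), 166.8, 117.8, -5.0)
253 [[-186.3, -184.3, 60.7], [-115.6, -155.3, 69.1], [-48.5, -135.6, 79.0]]
```

View pics/scene1.png

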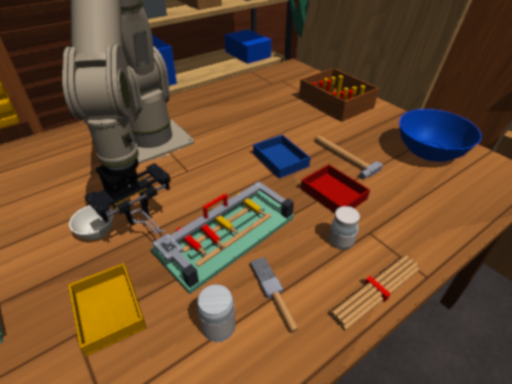

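The scene view shows the clip between the fingers at (145,220), its leg clear of the stud at (175,245). The dish has not moved.

```bash
python3 -m pendant '[{"dp":[0.05,0,-0.3],"rotation":[0,0,0],"jaw":0.3},{"dp":[0.05,0,-0.6],"rotation":[0,0,0],"jaw":0.3},{"dp":[0.05,0,-0.9],"rotation":[0,0,0],"jaw":0.3},{"dp":[0.05,0,-0.9],"rotation":[0,0,0],"jaw":0.3},{"dp":[0.05,0,-0.9],"rotation":[0,0,0],"jaw":0.3}]' 30
python3 - <<'E'
from h import *
D=np.array([.3827,.3005]);dy=np.radians(-5)
a=W(-.0295,0,.12,D,dy)
plan([((.42,0,.2),None),(a,np.radians(85)),(W(-.0295,0,.007,D,dy),None)])
E
```

```text
time: 6.5
ee_pos: [0.4135, -0.2143, 0.1934]
eef_rot: [-0.061, 0.998, 0.0, -0.0]
ft_force: [-1.4, -0.3, -1.9]
width: 0.0355
grip_force: 29.9
[-0.109, 0.706, -0.022] [0.0, 0.0, 0.0] -> [ 0.417 -0.107  0.197]
[-0.109, 0.706, -0.022] [0.0, 0.0, 0.0] -> [0.42 0.   0.2 ]
[0.065, 0.686, 0.178] [0.0, -0.0, 0.0111] -> [0.398 0.101 0.173]
[0.113, 0.68, 0.178] [0.0, -0.0, 0.0111] -> [0.376 0.202 0.147]
[0.16, 0.671, 0.178] [0.0, -0.0, 0.0111] -> [0.353 0.303 0.12 ]
[0.0, -0.0, 0.753] [0.0, 0.0, 0.0] -> [0.353 0.303 0.007]
```

```bash
python3 -m pendant '[{"dp":[-0.05,0.35,-0.02],"rotation":[0,0,0],"jaw":0.3},{"dp":[-0.11,0.7,-0.02],"rotation":[0,0,0],"jaw":0.3},{"dp":[-0.11,0.7,-0.02],"rotation":[0,0,0],"jaw":0.3}]' 30
python3 -m pendant '[{"dp":[-0.05,0.35,-0.02],"rotation":[0,0,0],"jaw":0.3},{"dp":[-0.11,0.7,-0.02],"rotation":[0,0,0],"jaw":0.3},{"dp":[-0.11,0.7,-0.02],"rotation":[0,0,0],"jaw":0.3}]' 30
python3 -m pendant '[{"dp":[0.03,0.35,0.1],"rotation":[0,0,0.006],"jaw":0.3},{"dp":[0.065,0.69,0.18],"rotation":[0,0,0.011],"jaw":0.3},{"dp":[0.065,0.69,0.18],"rotation":[0,0,0.011],"jaw":0.3}]' 30
python3 -m pendant '[{"dp":[0.06,0.35,0.1],"rotation":[0,0,0.006],"jaw":0.3},{"dp":[0.113,0.68,0.18],"rotation":[0,0,0.011],"jaw":0.3},{"dp":[0.113,0.68,0.18],"rotation":[0,0,0.011],"jaw":0.3}]' 30
python3 -m pendant '[{"dp":[0.08,0.35,0.05],"rotation":[0,0,0.006],"jaw":0.3},{"dp":[0.16,0.67,0.1],"rotation":[0,0,0.011],"jaw":0.3},{"dp":[0.16,0.67,0.1],"rotation":[0,0,0.011],"jaw":0.3},{"dp":[0.16,0.67,0.1],"rotation":[0,0,0.011],"jaw":0.3}]' 30
python3 - <<'E'
from h import *
t=shot('scene','sc2')
P=cloud(t);print('dish',rect(box(P,mask(t['image'],'blue'),.03,.045,(.25,.6),(.1,.5))))
w=shot('wrist','w2');P=cloud(w);print('dishw',rect(box(P,mask(w['image'],'blue'),.03,.045,(.25,.6),(.1,.5))))
D=np.array([.3827,.3005]);dy=np.radians(-5)
plan([(W(-.0295,0,.007,D,dy),np.radians(85))])
E
```

```text
time: 6.88
ee_pos: [0.4167, -0.1046, 0.1955]
eef_rot: [-0.064, 0.998, 0.0, -0.001]
ft_force: [-0.5, -1.2, -1.4]
width: 0.0355
grip_force: 30.0
time: 7.25
ee_pos: [0.4202, 0.0009, 0.1987]
eef_rot: [-0.064, 0.998, -0.0, -0.001]
ft_force: [0.2, -0.3, -0.6]
width: 0.0355
grip_force: 30.0
time: 7.62
ee_pos: [0.3968, 0.1011, 0.1711]
eef_rot: [-0.028, 1.0, -0.001, -0.002]
ft_force: [0.7, -1.6, -0.9]
width: 0.0355
grip_force: 30.0
time: 8.0
ee_pos: [0.3751, 0.2016, 0.1444]
eef_rot: [0.006, 1.0, -0.001, -0.001]
ft_force: [0.2, -1.0, -1.1]
width: 0.036
grip_force: 30.0
time: 8.5
ee_pos: [0.3548, 0.2993, 0.1306]
eef_rot: [0.044, 0.999, -0.001, -0.0]
ft_force: [0.5, -0.4, -1.3]
width: 0.036
grip_force: 30.0
dish (array([383.8, 296.4]), 166.1, 118.3, -4.7)
dishw (array([381.9, 301.7]), 165.0, 122.8, -5.2)
[0.012, 0.024, 0.827] [-0.0001, 0.0, -0.0001] -> [0.353 0.303 0.007]
```

View pics/w2.png

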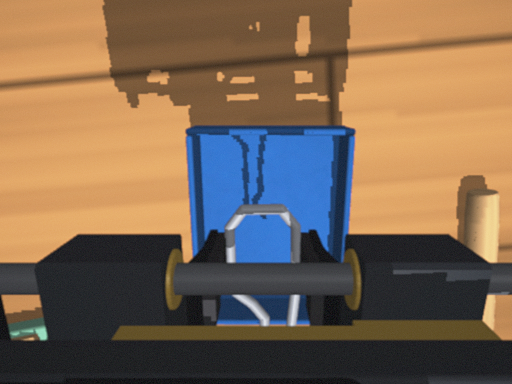

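The wrist view shows the clip held level between the fingers over the dish, with the loop at (265,215) and the dish rim spanning columns 188–354. The hammer handle at (480,200) is clear.

```bash
python3 -m pendant '[{"dp":[0.012,0.024,0.4],"rotation":[0,0,0],"jaw":0.3},{"dp":[0.012,0.024,0.65],"rotation":[0,0,0],"jaw":0.3},{"dp":[0.012,0.024,0.8],"rotation":[0,0,0],"jaw":0.3},{"dp":[0.012,0.024,0.82],"rotation":[0,0,0],"jaw":0.3},{"dp":[0.012,0.024,0.82],"rotation":[0,0,0],"jaw":0.3},{"dp":[0.012,0.024,0.82],"rotation":[0,0,0],"jaw":0.55},{"dp":[0.012,0.024,0.82],"rotation":[0,0,0],"jaw":0.55},{"dp":[0.012,0.024,0.82],"rotation":[0,0,0],"jaw":0.55}]' 30
python3 -m pendant '[{"dp":[0,0,0],"rotation":[0,0,0],"jaw":0.55},{"dp":[0,0,-0.2],"rotation":[0,0,0],"jaw":0.55},{"dp":[0,0,-0.5],"rotation":[0,0,0],"jaw":0.55},{"dp":[0,0,-0.9],"rotation":[0,0,0],"jaw":0.55},{"dp":[0,0,-0.9],"rotation":[0,0,0],"jaw":0.55}]' 30
python3 - <<'E'
from h import *
w=shot('wrist','w3');P=cloud(w);print('dishw',rect(box(P,mask(w['image'],'blue'),.03,.045,(.25,.6),(.1,.5))))
f=inframe(P.reshape(-1,3),np.array([.3825,.301]),np.radians(-5))*1000
g=(~mask(w['image'],'blue')).ravel()&(abs(f[:,0])<75)&(abs(f[:,1])<52)&(f[:,2]<35)&(w['image'].reshape(-1,3).max(1)>90)
k=f[g];print(len(k),np.percentile(k,[2,50,98],axis=0).round(1).tolist())
E
```

```text
time: 9.6
ee_pos: [0.3525, 0.3052, 0.0085]
eef_rot: [0.043, 0.999, 0.0, 0.0]
ft_force: [-0.6, 0.1, -1.1]
width: 0.0466
grip_force: 0.0
time: 10.22
ee_pos: [0.3542, 0.3069, 0.1476]
eef_rot: [0.043, 0.999, 0.003, 0.003]
ft_force: [-0.1, 1.2, -1.0]
width: 0.0473
grip_force: 0.0
dishw (array([381.7, 301.8]), 164.7, 122.7, -4.9)
1622 [[-55.5, -16.6, 4.1], [-11.4, 4.3, 9.1], [44.2, 20.5, 10.9]]
```

View pics/w3.png

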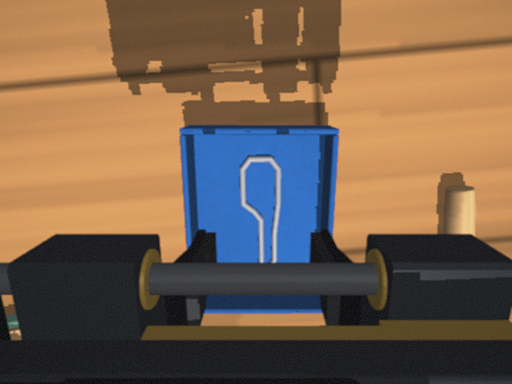

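The clip lies flat in the dish with its loop at (260,180), spanning x −56 to past +44 mm in the dish frame. Next is the bail.

```bash
python3 - <<'E'
from h import *
s=r.read_state();print(np.round(s['joint_positions'],2))
h=W(-.036,0,.2);
plan([((.42,.17,.2),np.radians(45)),(h,RY),(W(-.036,0,.085),None)])
E
```

```text
[-0.76  0.05 -0.05  1.96  0.    1.13  0.67]
[-0.523, -0.864, -0.368] [0.0006, 0.0002, 0.1114] -> [0.42 0.17 0.2 ]
[-0.751, -0.247, -0.0] [0.0, -0.0, 0.0528] -> [0.473 0.064 0.2  ]
[-0.79, 0.011, 0.0] [0.0, -0.0, 0.0528] -> [ 0.527 -0.041  0.2  ]
[0.0, 0.0, 0.767] [0.0, 0.0, 0.0] -> [ 0.527 -0.041  0.085]
```

```bash
python3 -m pendant '[{"dp":[-0.2,-0.3,-0.3],"rotation":[0,0,0.027],"jaw":0.6},{"dp":[-0.4,-0.65,-0.37],"rotation":[0,0,0.055],"jaw":0.6},{"dp":[-0.52,-0.86,-0.37],"rotation":[0,0,0.083],"jaw":0.6},{"dp":[-0.52,-0.86,-0.37],"rotation":[0,0,0.111],"jaw":0.6},{"dp":[-0.52,-0.86,-0.37],"rotation":[0,0,0.111],"jaw":0.6}]'
python3 -m pendant '[{"dp":[-0.37,-0.12,0],"rotation":[0,0,0.027],"jaw":0.6},{"dp":[-0.75,-0.25,0],"rotation":[0,0,0.053],"jaw":0.6},{"dp":[-0.75,-0.25,0],"rotation":[0,0,0.053],"jaw":0.6}]'
python3 -m pendant '[{"dp":[-0.4,0,0],"rotation":[0,0,0.027],"jaw":0.6},{"dp":[-0.79,0.011,0],"rotation":[0,0,0.053],"jaw":0.6},{"dp":[-0.79,0.011,0],"rotation":[0,0,0.053],"jaw":0.6},{"dp":[-0.79,0.011,0],"rotation":[0,0,0.053],"jaw":0.6}]'
python3 - <<'E'
from h import *
w=shot('wrist','w4');P=cloud(w)
f=inframe(P.reshape(-1,3),RO,RY)*1000;k=f[mask(w['image'],'red').ravel()&(f[:,2]>90)&(f[:,2]<112)&(abs(f[:,1])<60)]
print(len(k),np.percentile(k,[2,50,98],axis=0).round(1).tolist())
s=r.read_state();print(np.round(s['joint_positions'],2))
plan([(W(-.036,0,.085),RY)])
E
```

```text
time: 10.9
ee_pos: [0.4185, 0.1694, 0.1974]
eef_rot: [0.381, 0.924, -0.001, -0.001]
ft_force: [-0.2, 0.5, -0.9]
width: 0.0524
grip_force: 0.0
time: 11.28
ee_pos: [0.4731, 0.0601, 0.1977]
eef_rot: [0.531, 0.848, -0.001, 0.0]
ft_force: [-0.1, -0.0, 0.0]
width: 0.0521
grip_force: 0.0
time: 11.78
ee_pos: [0.5254, -0.0402, 0.1977]
eef_rot: [0.661, 0.751, -0.0, -0.001]
ft_force: [-0.3, 0.7, -0.1]
width: 0.0521
grip_force: 0.0
1285 [[-41.6, -32.7, 101.1], [-36.8, 5.6, 106.0], [-31.6, 39.3, 108.0]]
[-0.34  0.13  0.36  1.77 -0.05  1.25  0.16]
[-0.013, 0.01, 0.752] [-0.0002, -0.0001, 0.0009] -> [ 0.527 -0.041  0.085]
```

```bash
python3 -m pendant '[{"dp":[-0.013,0.01,0.3],"rotation":[0,0,0],"jaw":0.6},{"dp":[-0.013,0.01,0.55],"rotation":[0,0,0],"jaw":0.6},{"dp":[-0.013,0.01,0.7],"rotation":[0,0,0],"jaw":0.6},{"dp":[-0.013,0.01,0.75],"rotation":[0,0,0],"jaw":0.6},{"dp":[-0.013,0.01,0.75],"rotation":[0,0,0],"jaw":0.05},{"dp":[-0.013,0.01,0.75],"rotation":[0,0,0],"jaw":0.05},{"dp":[-0.013,0.01,0.75],"rotation":[0,0,0],"jaw":0.05},{"dp":[-0.013,0.01,0.75],"rotation":[0,0,0],"jaw":0.05}]' 30
python3 -m pendant '[{"dp":[0,0,0],"rotation":[0,0,0],"jaw":0.05},{"dp":[0,0,0],"rotation":[0,0,0],"jaw":0.05},{"dp":[0,0,0],"rotation":[0,0,0],"jaw":0.05},{"dp":[0,0,0],"rotation":[0,0,0],"jaw":0.05}]' 30
python3 - <<'E'
from h import *
p=r.read_state()['ee_pos'];f=inframe(np.array([p]),RO,RY)[0];print(f)
import math
for th in np.arange(.1,1.5,.1):
    a=math.atan2(40,108)
    hx=lambda t:np.array([-115.17*math.cos(a+t),115.17*math.sin(a+t)])
    d=(hx(th)-hx(0))/150;print(round(th,1),'tool y %.3f z %.3f'%(d[0],-d[1]))
E
```

```text
time: 12.82
ee_pos: [0.5279, -0.0435, 0.0865]
eef_rot: [0.663, 0.749, 0.0, 0.0]
ft_force: [-0.4, 0.0, 0.3]
width: 0.0201
grip_force: 0.0
time: 13.32
ee_pos: [0.5269, -0.0437, 0.086]
eef_rot: [0.663, 0.749, -0.0, -0.001]
ft_force: [-6.2, -0.0, 5.5]
width: 0.0111
grip_force: 30.0
[-0.03633804 -0.00221271  0.08599131]
0.1 tool y 0.030 z -0.071
0.2 tool y 0.067 z -0.138
0.3 tool y 0.111 z -0.201
0.4 tool y 0.161 z -0.259
0.5 tool y 0.216 z -0.313
0.6 tool y 0.276 z -0.360
0.7 tool y 0.341 z -0.401
0.8 tool y 0.410 z -0.436
0.9 tool y 0.481 z -0.463
1.0 tool y 0.555 z -0.483
1.1 tool y 0.631 z -0.496
1.2 tool y 0.708 z -0.501
1.3 tool y 0.784 z -0.498
1.4 tool y 0.860 z -0.488
```

```bash
python3 -m pendant '[{"dp":[0,0.03,-0.071],"rotation":[0,0,0],"jaw":0.05},{"dp":[0,0.067,-0.138],"rotation":[0,0,0],"jaw":0.05},{"dp":[0,0.111,-0.201],"rotation":[0,0,0],"jaw":0.05},{"dp":[0,0.161,-0.259],"rotation":[0,0,0],"jaw":0.05}]' 30
```

```text
time: 13.82
ee_pos: [0.5489, -0.041, 0.1248]
eef_rot: [0.663, 0.749, -0.002, -0.003]
ft_force: [-14.6, -1.5, 5.1]
width: 0.0112
grip_force: 30.0
```

```bash
python3 -m pendant '[{"dp":[0,0.055,-0.054],"rotation":[0,0,0],"jaw":0.05},{"dp":[0,0.115,-0.101],"rotation":[0,0,0],"jaw":0.05},{"dp":[0,0.18,-0.142],"rotation":[0,0,0],"jaw":0.05},{"dp":[0,0.249,-0.177],"rotation":[0,0,0],"jaw":0.05},{"dp":[0,0.32,-0.204],"rotation":[0,0,0],"jaw":0.05}]' 30
python3 - <<'E'
from h import *
s=shot('scene','sc5');P=cloud(s)
f=inframe(P.reshape(-1,3),RO,RY)*1000;k=f[mask(s['image'],'red').ravel()&(f[:,2]>110)&(f[:,2]<190)&(abs(f[:,1])<60)]
print(len(k),np.percentile(k,[2,50,98],axis=0).round(1).tolist())
E
```

```text
time: 14.45
ee_pos: [0.599, -0.0353, 0.1571]
eef_rot: [0.663, 0.749, -0.0, -0.0]
ft_force: [-7.0, -2.4, 3.3]
width: 0.011
grip_force: 30.0
30 [[33.3, -35.9, 170.0], [37.6, -24.7, 175.4], [42.4, -15.6, 177.9]]
```

View pics/sc5.png

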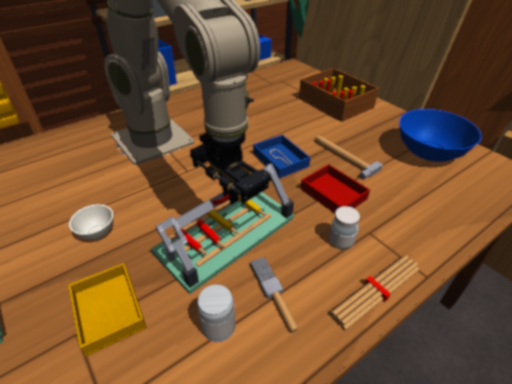

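The bail is swinging with the gripper, its frame raised between (165,225) and (280,185). I continue to about 1.45 rad and let go.

```bash
python3 -m pendant '[{"dp":[0,0.074,-0.02],"rotation":[0,0,0],"jaw":0.05},{"dp":[0,0.15,-0.033],"rotation":[0,0,0],"jaw":0.05},{"dp":[0,0.227,-0.038],"rotation":[0,0,0],"jaw":0.05},{"dp":[0,0.303,-0.035],"rotation":[0,0,0],"jaw":0.05},{"dp":[0,0.379,-0.025],"rotation":[0,0,0],"jaw":0.05},{"dp":[0,0.417,-0.017],"rotation":[0,0,0],"jaw":0.05},{"dp":[0,0.417,-0.017],"rotation":[0,0,0],"jaw":0.05}]' 30
python3 -m pendant '[{"dp":[0,0,0],"rotation":[0,0,0],"jaw":0.3},{"dp":[0,0,0],"rotation":[0,0,0],"jaw":0.3},{"dp":[0,0,0],"rotation":[0,0,0],"jaw":0.3},{"dp":[0,0,-0.1],"rotation":[0,0,0],"jaw":0.3},{"dp":[0,0,-0.3],"rotation":[0,0,0],"jaw":0.3},{"dp":[0,0,-0.5],"rotation":[0,0,0],"jaw":0.3},{"dp":[0,0,-0.5],"rotation":[0,0,0],"jaw":0.3}]' 30
python3 - <<'E'
from h import *
import math
s=shot('scene','sc6');P=cloud(s)
f=inframe(P.reshape(-1,3),RO,RY)*1000;k=f[mask(s['image'],'red').ravel()&(f[:,2]>110)&(f[:,2]<190)&(abs(f[:,1])<60)]
print(len(k),np.percentile(k,[2,50,98],axis=0).round(1).tolist())
m=k.mean(0);print(math.atan2(m[2]-61,72-m[0])-math.atan2(40,108))
s=r.read_state();print(np.round(s['joint_positions'],2))
t=shot('top','top2')
for C in (s,) and (t,):
    P=cloud(C)
    print('red',rect(box(P,mask(C['image'],'red'),.03,.045,(.45,.8),(.2,.5))),'yel',rect(box(P,mask(C['image'],'yellow'),.03,.045,(.45,.8),(-.55,-.25))),'dish',rect(box(P,mask(C['image'],'blue'),.03,.045,(.25,.6),(.1,.5))))
E
```

```text
time: 15.38
ee_pos: [0.6625, -0.028, 0.1591]
eef_rot: [0.663, 0.749, 0.0, 0.001]
ft_force: [2.7, -3.2, 1.9]
width: 0.011
grip_force: 30.0
time: 16.25
ee_pos: [0.6627, -0.0273, 0.237]
eef_rot: [0.663, 0.749, 0.002, 0.002]
ft_force: [-1.1, -0.7, -0.2]
width: 0.0261
grip_force: 0.0
147 [[69.4, -36.8, 173.1], [99.0, 1.4, 177.4], [104.1, 35.0, 180.0]]
1.4006784852647358
[-0.29  0.42  0.37  1.35 -0.15  1.39  0.2 ]
red (array([616.8, 320.3]), 165.3, 124.1, 2.8) yel (array([ 596.5, -368.3]), 165.9, 126.7, -7.4) dish (array([382.9, 301.1]), 163.4, 124.6, -5.1)
```

```bash
python3 - <<'E'
from h import *
t,s=load('top2.npz'),load('sc6.npz')
for n,C in(('top',t),('scene',s)):
  P=cloud(C)
  for c in('red','yellow'):
    f=inframe(box(P,mask(C['image'],c),.036,.058),RO,RY)*1000
    f=f[(abs(f[:,1])<130)&(f[:,0]>-95)&(f[:,0]<70)]
    for k in(-100,-50,0,50,100):
        g=f[abs(f[:,1]-k)<20]
        if len(g)>20:
            q=g[g[:,2]>49];print(n,c,k,len(g),'x',q[:,0].min().round(1),q[:,0].max().round(1),'y %.1f'%((q[:,1].min()+q[:,1].max())/2),rect(q/1000),'z',np.percentile(q[:,2],[10,50,90]).round(1))
P=cloud(t)
for nm,x,y in(('jar',(.68,.9),(.1,.25)),('can',(.68,.9),(-.3,-.1)),('bowl',(.2,.5),(-.5,-.25))):
    p=P[(P[...,0]>x[0])&(P[...,0]<x[1])&(P[...,1]>y[0])&(P[...,1]<y[1])&(P[...,2]>.045)&(P[...,2]<.12)];print(nm,p.min(0).round(3),p.max(0).round(3))
plan([(W(-.02,.03,.24),RY+np.pi/2),(W(-.022,-.1,.15),None),(W(-.022,-.1,.031),None)])
E
```

```text
top yellow 100 204 x -64.6 23.1 y 100.2 (array([-20.7, 100.2]), 87.8, 16.6, 0.1) z [49.6 51.7 53.3]
scene red -100 73 x -38.2 21.2 y -101.1 (array([  -8.7, -100.8]), 60.3, 15.2, 5.4) z [49.9 51.8 53.2]
scene red -50 135 x -19.8 34.2 y -50.4 (array([  7.2, -50.2]), 53.7, 15.2, -2.9) z [50.  51.9 53.3]
scene yellow 0 72 x -67.1 20.1 y 0.8 (array([-23.4,  -3.1]), 86.9, 17.2, 8.7) z [50.2 51.7 53.9]
scene yellow 100 58 x -64.5 22.9 y 97.3 (array([-20.8,  97.3]), 87.3, 14.7, 1.0) z [49.9 51.7 53.1]
jar [0.728 0.166 0.046] [0.791 0.232 0.106]Traceback (most recent call last):
  File "<stdin>", line 14, in <module>
    return umr_minimum(a, axis, None, out, keepdims, initial, where)
ValueError: zero-size array to reduction operation minimum which has no identity
```

```bash
python3 - <<'E'
from h import *
plan([(W(-.02,.03,.24),RY+np.pi/2),(W(-.021,.1,.13),RY+np.pi/2),(W(-.021,.1,.031),None)])
E
```

```text
[0.107, -0.397, -0.022] [0.0, 0.0, -0.125] -> [ 0.6   -0.018  0.237]
[0.356, -0.205, -0.022] [0.0, 0.0, -0.125] -> [ 0.539 -0.01   0.24 ]
[0.007, 0.467, 0.733] [0.0, -0.0, 0.0] -> [0.53 0.06 0.13]
[-0.0, -0.0, 0.66] [0.0, 0.0, 0.0] -> [0.53  0.06  0.031]
```

```bash
python3 -m pendant '[{"dp":[0.05,-0.2,-0.02],"rotation":[0,0,-0.028],"jaw":0.41},{"dp":[0.1,-0.4,-0.02],"rotation":[0,0,-0.056],"jaw":0.41},{"dp":[0.1,-0.4,-0.02],"rotation":[0,0,-0.084],"jaw":0.41},{"dp":[0.1,-0.4,-0.02],"rotation":[0,0,-0.112],"jaw":0.41},{"dp":[0.107,-0.397,-0.02],"rotation":[0,0,-0.125],"jaw":0.41}]' 30
python3 -m pendant '[{"dp":[0.17,-0.1,-0.02],"rotation":[0,0,-0.028],"jaw":0.41},{"dp":[0.35,-0.2,-0.02],"rotation":[0,0,-0.056],"jaw":0.41},{"dp":[0.356,-0.2,-0.02],"rotation":[0,0,-0.084],"jaw":0.41},{"dp":[0.356,-0.2,-0.02],"rotation":[0,0,-0.112],"jaw":0.41},{"dp":[0.356,-0.205,-0.02],"rotation":[0,0,-0.125],"jaw":0.41},{"dp":[0.356,-0.205,-0.02],"rotation":[0,0,-0.125],"jaw":0.41}]' 30
python3 -m pendant '[{"dp":[0,0.25,0.3],"rotation":[0,0,0],"jaw":0.41},{"dp":[0,0.47,0.6],"rotation":[0,0,0],"jaw":0.41},{"dp":[0,0.47,0.73],"rotation":[0,0,0],"jaw":0.41},{"dp":[0,0.47,0.73],"rotation":[0,0,0],"jaw":0.41}]' 30
python3 - <<'E'
from h import *
w=shot('wrist','w7');P=cloud(w);t=shot('top','top3');Pt=cloud(t)
for n,C,P in(('wrist',w,P),('top',t,Pt)):
  for c in('red','yellow'):
    f=inframe(box(P,mask(C['image'],c),.045,.058),RO,RY)*1000
    for k in(-100,-50,0,50,100):
        g=f[(abs(f[:,1]-k)<20)&(f[:,0]>-95)&(f[:,0]<28)]
        if len(g)>40:print(n,c,k,rect(g/1000))
plan([(W(-.021,.1,.031),RY+np.pi/2)])
E
```

```text
time: 16.98
ee_pos: [0.5996, -0.0185, 0.2352]
eef_rot: [0.324, 0.946, -0.0, -0.001]
ft_force: [0.6, -0.3, 0.0]
width: 0.0351
grip_force: 0.0
time: 17.73
ee_pos: [0.5387, -0.0099, 0.2383]
eef_rot: [-0.061, 0.998, 0.0, -0.001]
ft_force: [-1.0, 0.7, -0.2]
width: 0.0358
grip_force: 0.0
time: 18.23
ee_pos: [0.5293, 0.0601, 0.1279]
eef_rot: [-0.06, 0.998, -0.0, -0.002]
ft_force: [-0.1, 0.2, -0.5]
width: 0.0358
grip_force: 0.0
wrist red -100 (array([-10.2, -90.7]), 63.3, 10.9, -7.7)
wrist red -50 (array([-23. , -46.6]), 67.9, 18.5, -2.9)
wrist yellow 0 (array([-34.2,   0.7]), 70.7, 17.7, 2.3)
wrist yellow 100 (array([-21.6, 100. ]), 89.0, 17.0, 0.4)
top red -100 (array([-23.5, -99.6]), 88.9, 17.9, 2.7)
top red -50 (array([-14. , -47.3]), 83.6, 18.2, -2.4)
[0.009, 0.0, 0.662] [-0.0, 0.0001, -0.0003] -> [0.53  0.06  0.031]
```

```bash
python3 -m pendant '[{"dp":[0.009,0,0.35],"rotation":[0,0,0],"jaw":0.41},{"dp":[0.009,0,0.55],"rotation":[0,0,0],"jaw":0.41},{"dp":[0.009,0,0.65],"rotation":[0,0,0],"jaw":0.41},{"dp":[0.009,0,0.65],"rotation":[0,0,0],"jaw":0.41},{"dp":[0.009,0,0.65],"rotation":[0,0,0],"jaw":0.1},{"dp":[0.009,0,0.65],"rotation":[0,0,0],"jaw":0.1},{"dp":[0.009,0,0.65],"rotation":[0,0,0],"jaw":0.1},{"dp":[0.009,0,0.65],"rotation":[0,0,0],"jaw":0.1}]' 25
python3 -m pendant '[{"dp":[0,0,0],"rotation":[0,0,0],"jaw":0.1},{"dp":[0,0,0],"rotation":[0,0,0],"jaw":0.1},{"dp":[0,0,-0.2],"rotation":[0,0,0],"jaw":0.1},{"dp":[0,0,-0.5],"rotation":[0,0,0],"jaw":0.1},{"dp":[0,0,-0.9],"rotation":[0,0,0],"jaw":0.1},{"dp":[0,0,-0.95],"rotation":[0,0,0],"jaw":0.1},{"dp":[0,0,-0.95],"rotation":[0,0,0],"jaw":0.1}]' 25
python3 - <<'E'
from h import *
D=np.array([.596,-.369]);dy=np.radians(-7.3)
plan([((.54,-.1,.19),None),(W(-.008,-.024,.13,D,dy),dy+np.pi/2),(W(-.008,-.024,.008,D,dy),None)])
E
```

```text
time: 19.32
ee_pos: [0.5299, 0.0601, 0.033]
eef_rot: [-0.061, 0.998, 0.0, 0.001]
ft_force: [-1.4, -0.6, 6.4]
width: 0.0179
grip_force: 25.0
time: 20.2
ee_pos: [0.5293, 0.06, 0.1745]
eef_rot: [-0.061, 0.998, 0.0, 0.0]
ft_force: [0.4, -0.3, -2.0]
width: 0.0178
grip_force: 25.0
[0.029, -0.534, -0.052] [0.0, 0.0, 0.0] -> [ 0.535 -0.02   0.182]
[0.029, -0.534, -0.052] [0.0, 0.0, 0.0] -> [ 0.54 -0.1   0.19]
[-0.03, -0.984, 0.2] [0.0, 0.0, 0.0198] -> [ 0.563 -0.246  0.16 ]
[-0.152, -0.972, 0.2] [0.0, 0.0, 0.0198] -> [ 0.585 -0.392  0.13 ]
[-0.0, -0.0, 0.813] [0.0, 0.0, 0.0] -> [ 0.585 -0.392  0.008]
```

```bash
python3 -m pendant '[{"dp":[0.03,-0.3,-0.05],"rotation":[0,0,0],"jaw":0.1},{"dp":[0.04,-0.6,-0.1],"rotation":[0,0,0],"jaw":0.1},{"dp":[0.05,-0.9,-0.1],"rotation":[0,0,0],"jaw":0.1},{"dp":[0.05,-0.9,-0.1],"rotation":[0,0,0],"jaw":0.1}]' 25
python3 -m pendant '[{"dp":[0,-0.3,0],"rotation":[0,0,0.005],"jaw":0.1},{"dp":[-0.02,-0.7,0],"rotation":[0,0,0.01],"jaw":0.1},{"dp":[-0.02,-1,0],"rotation":[0,0,0.02],"jaw":0.1},{"dp":[-0.02,-1,0],"rotation":[0,0,0.02],"jaw":0.1}]' 25
python3 -m pendant '[{"dp":[-0.07,-0.35,0],"rotation":[0,0,0.01],"jaw":0.1},{"dp":[-0.15,-0.7,0.1],"rotation":[0,0,0.02],"jaw":0.1},{"dp":[-0.18,-1,0.2],"rotation":[0,0,0.02],"jaw":0.1},{"dp":[-0.18,-1,0.3],"rotation":[0,0,0.02],"jaw":0.1}]' 25
cat >> h.py <<'E'
def trays(*Cs):
    for n,c,x,y in(('red','red',(.45,.8),(.2,.5)),('yellow','yellow',(.45,.8),(-.55,-.22)),('dish','blue',(.25,.6),(.1,.5))):
        for C in Cs:
            p=box(cloud(C),mask(C['image'],c),.036,.043,x,y);print(n,rect(p) if len(p)>10 else None)
E
python3 - <<'E'
from h import *
t=shot('top','top4');w=shot('wrist','w8');trays(t,w)
D=np.array([.596,-.369]);dy=np.radians(-7.3)
plan([(W(-.008,-.024,.008,D,dy),dy+np.pi/2)])
E
```

```text
time: 20.7
ee_pos: [0.537, -0.0791, 0.1875]
eef_rot: [-0.058, 0.998, -0.001, -0.002]
ft_force: [0.6, 1.0, -1.1]
width: 0.0176
grip_force: 25.0
time: 21.2
ee_pos: [0.5581, -0.2266, 0.1874]
eef_rot: [0.005, 1.0, -0.0, -0.002]
ft_force: [0.3, -0.2, -1.8]
width: 0.0179
grip_force: 25.0
time: 21.7
ee_pos: [0.5844, -0.3758, 0.1415]
eef_rot: [0.066, 0.998, -0.0, -0.002]
ft_force: [0.0, 0.0, -0.3]
width: 0.0181
grip_force: 25.0
red (array([616.7, 320.9]), 165.2, 124.2, 3.1)
red None
yellow (array([ 596.2, -367.7]), 166.0, 124.5, -7.0)
yellow (array([ 594.7, -369.1]), 163.6, 125.1, -7.4)
dish (array([382.6, 301.1]), 163.8, 124.7, -5.1)
dish None
[-0.02, -0.14, 0.885] [0.0005, -0.0008, -0.0001] -> [ 0.585 -0.392  0.008]
```

View pics/top4.png

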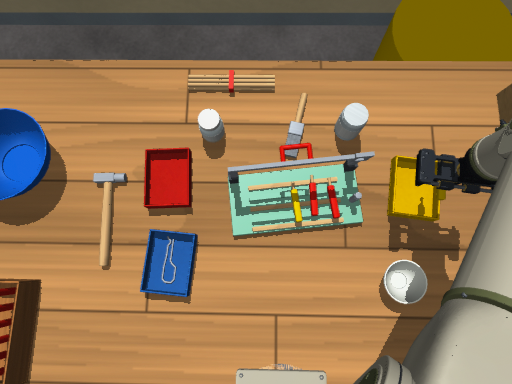

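The top view shows the bail up along (240–370,160), the clip in the dish at (170,260), and the gripper over the yellow tray. The remaining sticks are at columns 296, 313 and 333.

```bash
python3 -m pendant '[{"dp":[-0.02,-0.14,0.4],"rotation":[0,0,0],"jaw":0.1},{"dp":[-0.02,-0.14,0.65],"rotation":[0,0,0],"jaw":0.1},{"dp":[-0.02,-0.14,0.8],"rotation":[0,0,0],"jaw":0.1},{"dp":[-0.02,-0.14,0.875],"rotation":[0,0,0],"jaw":0.1},{"dp":[-0.02,-0.14,0.875],"rotation":[0,0,0],"jaw":0.1},{"dp":[-0.02,-0.14,0.875],"rotation":[0,0,0],"jaw":0.32},{"dp":[-0.02,-0.14,0.875],"rotation":[0,0,0],"jaw":0.32},{"dp":[-0.02,-0.14,0.875],"rotation":[0,0,0],"jaw":0.32}]' 25
python3 -m pendant '[{"dp":[0,0,0],"rotation":[0,0,0],"jaw":0.32},{"dp":[0,0,-0.2],"rotation":[0,0,0],"jaw":0.32},{"dp":[0,0,-0.6],"rotation":[0,0,0],"jaw":0.32},{"dp":[0,0,-1],"rotation":[0,0,0],"jaw":0.41},{"dp":[0,0,-1],"rotation":[0,0,0],"jaw":0.41}]' 25
python3 - <<'E'
from h import *
t=load('top4.npz');P=cloud(t)
for c,k in(('red',-100),('red',-50),('yellow',0)):
    f=inframe(box(P,mask(t['image'],c),.047,.058),RO,RY)*1000
    g=f[(abs(f[:,1]-k)<20)&(f[:,0]>-95)&(f[:,0]<45)];x=g[:,0]
    (vx,vy,x0,y0)=cv2.fitLine(g[g[:,0]<20][:,:2].astype(np.float32),cv2.DIST_HUBER,0,.01,.01).ravel()
    print(c,k,rect(g/1000),'min',g.min(0).round(1),'line yaw',np.degrees(np.arctan(vy/vx)).round(1),'y at -22: %.1f'%(y0+(-22-x0)*vy/vx))
w=shot('wrist','w9');f=inframe(box(cloud(w),mask(w['image'],'yellow'),.016,.032,(.45,.8),(-.55,-.22)),np.array([.596,-.369]),np.radians(-7.3))*1000
f=f[abs(f[:,1])<52];print(rect(f[abs(f[:,0])<72]/1000),np.median(f[:,2]))
E
```

```text
time: 22.8
ee_pos: [0.5866, -0.395, 0.014]
eef_rot: [0.065, 0.998, -0.0, 0.0]
ft_force: [0.2, 0.3, -1.2]
width: 0.0272
grip_force: 0.0
time: 23.42
ee_pos: [0.5884, -0.3967, 0.1696]
eef_rot: [0.065, 0.998, -0.002, 0.004]
ft_force: [1.2, 0.4, -0.3]
width: 0.0346
grip_force: 0.0
red -100 (array([-23.6, -99.4]), 89.2, 17.7, 2.6) min [ -68.  -109.1   47. ] line yaw 3.5 y at -22: -98.6
red -50 (array([ -9.7, -47.3]), 88.5, 17.1, -2.3) min [-54.1 -57.3  47.2] line yaw -1.9 y at -22: -46.3
yellow 0 (array([-23.4,   1. ]), 88.7, 17.4, 2.3) min [-67.6  -9.3  47.3] line yaw 2.3 y at -22: 1.3
(array([ -6. , -26.9]), 89.4, 17.7, -0.4) 22.4253870731172
```

```bash
python3 - <<'E'
from h import *
plan([(W(-.022,.001,.16),RY+np.radians(92.3)),(W(-.022,.001,.032),None)])
E
```

```text
[0.205, 0.773, 0.011] [-0.0001, 0.0002, -0.0155] -> [ 0.572 -0.277  0.164]
[0.129, 0.789, 0.012] [-0.0001, 0.0002, -0.0155] -> [ 0.556 -0.158  0.162]
[0.052, 0.798, 0.013] [-0.0001, 0.0002, -0.0155] -> [ 0.541 -0.039  0.16 ]
[-0.0, -0.0, 0.853] [0.0, 0.0, 0.0] -> [ 0.541 -0.039  0.032]
```

```bash
python3 -m pendant '[{"dp":[0.1,0.4,0],"rotation":[0,0,-0.008],"jaw":0.41},{"dp":[0.2,0.77,0.01],"rotation":[0,0,-0.0155],"jaw":0.41},{"dp":[0.2,0.77,0.01],"rotation":[0,0,-0.0155],"jaw":0.41}]' 25
python3 -m pendant '[{"dp":[0.07,0.4,0],"rotation":[0,0,-0.008],"jaw":0.41},{"dp":[0.13,0.79,0.01],"rotation":[0,0,-0.0155],"jaw":0.41},{"dp":[0.13,0.79,0.01],"rotation":[0,0,-0.0155],"jaw":0.41}]' 25
python3 -m pendant '[{"dp":[0.03,0.4,0],"rotation":[0,0,-0.008],"jaw":0.41},{"dp":[0.05,0.8,0.01],"rotation":[0,0,-0.0155],"jaw":0.41},{"dp":[0.05,0.8,0.1],"rotation":[0,0,-0.0155],"jaw":0.41},{"dp":[0.05,0.8,0.2],"rotation":[0,0,-0.0155],"jaw":0.41}]' 25
python3 - <<'E'
from h import *
plan([(W(-.022,.001,.032),RY+np.radians(92.3))])
E
```

```text
time: 23.85
ee_pos: [0.5716, -0.2701, 0.16]
eef_rot: [0.012, 1.0, 0.002, -0.001]
ft_force: [-0.0, 0.1, -0.4]
width: 0.0358
grip_force: 0.0
time: 24.22
ee_pos: [0.5555, -0.1521, 0.159]
eef_rot: [-0.036, 0.999, 0.001, -0.001]
ft_force: [0.3, -0.6, 0.1]
width: 0.0357
grip_force: 0.0
time: 24.72
ee_pos: [0.5402, -0.0394, 0.1291]
eef_rot: [-0.081, 0.997, -0.0, -0.0]
ft_force: [0.3, -0.9, 0.2]
width: 0.0359
grip_force: 0.0
[-0.005, 0.004, 0.647] [-0.0001, -0.0001, -0.0001] -> [ 0.541 -0.039  0.032]
```

```bash
python3 -m pendant '[{"dp":[-0.005,0.004,0.35],"rotation":[0,0,0],"jaw":0.41},{"dp":[-0.005,0.004,0.55],"rotation":[0,0,0],"jaw":0.41},{"dp":[-0.005,0.004,0.64],"rotation":[0,0,0],"jaw":0.41},{"dp":[-0.005,0.004,0.64],"rotation":[0,0,0],"jaw":0.41},{"dp":[-0.005,0.004,0.64],"rotation":[0,0,0],"jaw":0.1},{"dp":[-0.005,0.004,0.64],"rotation":[0,0,0],"jaw":0.1},{"dp":[-0.005,0.004,0.64],"rotation":[0,0,0],"jaw":0.1},{"dp":[-0.005,0.004,0.64],"rotation":[0,0,0],"jaw":0.1}]' 25
python3 -m pendant '[{"dp":[0,0,0],"rotation":[0,0,0],"jaw":0.1},{"dp":[0,0,0],"rotation":[0,0,0],"jaw":0.1},{"dp":[0,0,-0.2],"rotation":[0,0,0],"jaw":0.1},{"dp":[0,0,-0.5],"rotation":[0,0,0],"jaw":0.1},{"dp":[0,0,-0.9],"rotation":[0,0,0],"jaw":0.1},{"dp":[0,0,-0.95],"rotation":[0,0,0],"jaw":0.1},{"dp":[0,0,-0.95],"rotation":[0,0,0],"jaw":0.1}]' 25
python3 - <<'E'
from h import *
D=np.array([.5957,-.3685]);dy=np.radians(-7.3)
plan([(W(-.008,.024,.15,D,dy),dy+np.pi/2),(W(-.008,.024,.008,D,dy),None)])
E
```

```text
time: 25.72
ee_pos: [0.5416, -0.0374, 0.0352]
eef_rot: [-0.081, 0.997, 0.0, 0.001]
ft_force: [-1.0, -0.2, 6.5]
width: 0.0179
grip_force: 25.0
time: 26.6
ee_pos: [0.5411, -0.0372, 0.1769]
eef_rot: [-0.081, 0.997, 0.0, 0.0]
ft_force: [0.0, 0.9, -1.6]
width: 0.018
grip_force: 25.0
[0.001, -0.69, 0.06] [0.0, 0.0, 0.0154] -> [ 0.558 -0.139  0.168]
[-0.065, -0.687, 0.06] [0.0, 0.0, 0.0154] -> [ 0.574 -0.242  0.159]
[-0.131, -0.677, 0.06] [0.0, 0.0, 0.0154] -> [ 0.591 -0.344  0.15 ]
[0.0, 0.0, 0.947] [0.0, 0.0, 0.0] -> [ 0.591 -0.344  0.008]
```

```bash
python3 -m pendant '[{"dp":[0,-0.35,0],"rotation":[0,0,0.008],"jaw":0.1},{"dp":[0,-0.69,0],"rotation":[0,0,0.0154],"jaw":0.1},{"dp":[0,-0.69,0],"rotation":[0,0,0.0154],"jaw":0.1}]' 25
python3 -m pendant '[{"dp":[-0.03,-0.35,0],"rotation":[0,0,0.008],"jaw":0.1},{"dp":[-0.065,-0.69,0],"rotation":[0,0,0.0154],"jaw":0.1},{"dp":[-0.065,-0.69,0],"rotation":[0,0,0.0154],"jaw":0.1}]' 25
python3 -m pendant '[{"dp":[-0.07,-0.35,0.06],"rotation":[0,0,0.008],"jaw":0.1},{"dp":[-0.13,-0.68,0.12],"rotation":[0,0,0.0154],"jaw":0.1},{"dp":[-0.13,-0.68,0.2],"rotation":[0,0,0.0154],"jaw":0.1},{"dp":[-0.13,-0.68,0.2],"rotation":[0,0,0.0154],"jaw":0.1}]' 25
python3 - <<'E'
from h import *
t=shot('top','top5');w=shot('wrist','w10');trays(t,w)
f=inframe(box(cloud(w),mask(w['image'],'yellow'),.016,.032,(.45,.8),(-.55,-.22)),np.array([.596,-.369]),np.radians(-7.3))*1000
f=f[abs(f[:,1])<52];print(rect(f[abs(f[:,0])<72]/1000),np.median(f[:,2]))
D=np.array([.5957,-.3685]);dy=np.radians(-7.3)
plan([(W(-.008,.024,.008,D,dy),dy+np.pi/2)])
E
```

```text
time: 26.98
ee_pos: [0.5563, -0.1443, 0.1747]
eef_rot: [-0.03, 1.0, -0.001, -0.002]
ft_force: [-0.2, 0.5, -0.9]
width: 0.0179
grip_force: 25.0
time: 27.35
ee_pos: [0.5727, -0.2461, 0.1747]
eef_rot: [0.018, 1.0, -0.001, -0.002]
ft_force: [0.8, 0.1, -0.9]
width: 0.0176
grip_force: 25.0
time: 27.85
ee_pos: [0.5902, -0.3424, 0.1441]
eef_rot: [0.063, 0.998, 0.001, -0.002]
ft_force: [-0.3, 0.6, 0.1]
width: 0.018
grip_force: 25.0
red (array([616.8, 320.6]), 165.6, 123.7, 3.1)
red None
yellow (array([ 595.6, -405.9]), 164.4, 127.2, -7.6)
yellow (array([ 593.9, -406.6]), 162.9, 124.5, -7.8)
dish (array([382.9, 301. ]), 163.6, 124.7, -5.1)
dish None
(array([0., 0.]), 0.0, 0.0, 0.0) 24.474733876871603
[0.001, -0.01, 0.922] [0.0003, -0.0001, 0.0004] -> [ 0.591 -0.344  0.008]
```

The yellow tray has been knocked 38 mm aside. I re-measure the stick inside it and aim again.

```bash
python3 - <<'E'
from h import *
D=np.array([.595,-.4062]);dy=np.radians(-7.7)
for n in('w10','top5'):
    w=load(n+'.npz');f=inframe(box(cloud(w),mask(w['image'],'yellow'),.012,.034,(.45,.8),(-.55,-.22)),D,dy)*1000
    f=f[(abs(f[:,1])<52)&(abs(f[:,0])<72)&(f[:,2]>18)];print(n,len(f),rect(f/1000),np.percentile(f,[5,50,95],axis=0).round(1).tolist())
plan([(W(-.008,.024,.12,D,dy),dy+np.pi/2),(W(-.008,.024,.008,D,dy),None)])
E
```

```text
w10 1794 (array([-11.3, -25.9]), 76.6, 18.2, -0.3) [[-45.9, -33.1, 19.5], [-13.5, -24.8, 22.6], [22.3, -17.5, 23.9]]
top5 143 (array([-16.1, -24.6]), 62.5, 18.3, -1.9) [[-45.2, -32.2, 18.8], [-18.7, -23.9, 22.4], [8.5, -16.6, 25.3]]
[-0.026, -0.259, 0.175] [0.0003, -0.0001, 0.0015] -> [ 0.59  -0.381  0.12 ]
[-0.0, 0.0, 0.747] [0.0, 0.0, 0.0] -> [ 0.59  -0.381  0.008]
```

View pics/w10.png

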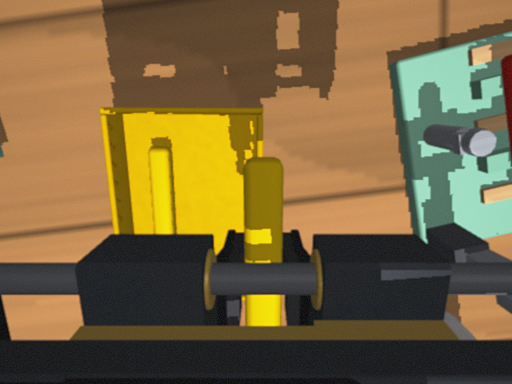

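The wrist view shows the first yellow stick in the tray at (160,190). The held stick at (263,200) is over the tray's displaced edge, so I shift 39 mm toward −y.

```bash
python3 -m pendant '[{"dp":[-0.026,-0.26,0.1],"rotation":[0,0,0.0015],"jaw":0.1},{"dp":[-0.026,-0.26,0.2],"rotation":[0,0,0.0015],"jaw":0.1},{"dp":[-0.026,-0.26,0.5],"rotation":[0,0,0.0015],"jaw":0.1},{"dp":[-0.026,-0.26,0.75],"rotation":[0,0,0.0015],"jaw":0.1},{"dp":[-0.026,-0.26,0.86],"rotation":[0,0,0.0015],"jaw":0.1},{"dp":[-0.026,-0.26,0.91],"rotation":[0,0,0.0015],"jaw":0.1},{"dp":[-0.026,-0.26,0.91],"rotation":[0,0,0.0015],"jaw":0.1},{"dp":[-0.026,-0.26,0.91],"rotation":[0,0,0.0015],"jaw":0.32}]' 25
python3 -m pendant '[{"dp":[0,0,0],"rotation":[0,0,0],"jaw":0.32},{"dp":[0,0,0],"rotation":[0,0,0],"jaw":0.32},{"dp":[0,0,0],"rotation":[0,0,0],"jaw":0.32},{"dp":[0,0,-0.2],"rotation":[0,0,0],"jaw":0.32},{"dp":[0,0,-0.6],"rotation":[0,0,0],"jaw":0.32},{"dp":[0,0,-1],"rotation":[0,0,0],"jaw":0.41},{"dp":[0,0,-1],"rotation":[0,0,0],"jaw":0.41}]' 25
python3 - <<'E'
from h import *
D=np.array([.595,-.4062]);dy=np.radians(-7.7)
w=shot('wrist','w11');trays(w);f=inframe(box(cloud(w),mask(w['image'],'yellow'),.012,.034,(.45,.8),(-.55,-.22)),D,dy)*1000
f=f[(abs(f[:,1])<52)&(abs(f[:,0])<72)&(f[:,2]>18)]
for s in(-1,1):g=f[f[:,1]*s>0];print(rect(g/1000),np.median(g[:,2]))
# next: red -100
y=RY+np.radians(93)
plan([(W(-.022,-.099,.16),y),(W(-.022,-.099,.032),None)])
E
```

```text
time: 28.95
ee_pos: [0.5905, -0.3843, 0.0119]
eef_rot: [0.068, 0.998, -0.0, 0.001]
ft_force: [0.1, 0.1, 0.2]
width: 0.0221
grip_force: 0.0
time: 29.82
ee_pos: [0.5917, -0.3858, 0.1665]
eef_rot: [0.068, 0.998, -0.002, 0.004]
ft_force: [-0.3, 0.6, -1.3]
width: 0.035
grip_force: 0.0
red None
yellow (array([ 571.3, -403.1]), 124.9, 117.2, 82.6)
dish None
(array([ -5.3, -26. ]), 88.7, 18.2, -0.1) 22.537085350186004
(array([-10.9,  20.6]), 90.0, 17.6, 0.4) 22.5171868867724
[0.237, 0.797, 0.008] [-0.0001, 0.0004, -0.0248] -> [ 0.572 -0.261  0.161]
[0.11, 0.824, 0.009] [-0.0001, 0.0004, -0.0248] -> [ 0.553 -0.138  0.16 ]
[-0.0, 0.0, 0.853] [0.0, 0.0, 0.0] -> [ 0.553 -0.138  0.032]
```

Both yellows are placed. Next is the red stick at −100.

```bash
python3 -m pendant '[{"dp":[0.12,0.4,0],"rotation":[0,0,-0.012],"jaw":0.41},{"dp":[0.237,0.8,0],"rotation":[0,0,-0.025],"jaw":0.41},{"dp":[0.237,0.8,0],"rotation":[0,0,-0.025],"jaw":0.41}]' 25
python3 -m pendant '[{"dp":[0.05,0.4,0],"rotation":[0,0,-0.012],"jaw":0.41},{"dp":[0.11,0.82,0],"rotation":[0,0,-0.025],"jaw":0.41},{"dp":[0.11,0.82,0.1],"rotation":[0,0,-0.025],"jaw":0.41},{"dp":[0.11,0.82,0.2],"rotation":[0,0,-0.025],"jaw":0.41}]' 25
python3 - <<'E'
from h import *
t=shot('wrist','w12');P=cloud(t)
for c,k in(('red',-100),('red',-50)):
    f=inframe(box(P,mask(t['image'],c),.047,.058),RO,RY)*1000
    g=f[(abs(f[:,1]-k)<20)&(f[:,0]>-95)&(f[:,0]<45)]
    if len(g)>50:print(c,k,rect(g/1000))
plan([(W(-.022,-.099,.032),RY+np.radians(93))])
E
```

```text
time: 30.25
ee_pos: [0.5709, -0.2534, 0.1586]
eef_rot: [-0.014, 1.0, 0.002, -0.001]
ft_force: [-0.2, -0.6, -0.1]
width: 0.0355
grip_force: 0.0
time: 30.75
ee_pos: [0.5513, -0.138, 0.1288]
eef_rot: [-0.088, 0.996, -0.0, -0.001]
ft_force: [0.2, 0.1, -0.0]
width: 0.0358
grip_force: 0.0
red -100 (array([-25.5, -99.9]), 88.4, 17.1, 2.6)
red -50 (array([-22. , -47.5]), 70.0, 18.3, -3.3)
[-0.021, 0.0, 0.631] [0.0001, -0.0006, 0.0002] -> [ 0.553 -0.138  0.032]
```

```bash
python3 -m pendant '[{"dp":[-0.01,0,0.35],"rotation":[0,0,0],"jaw":0.41},{"dp":[-0.01,0,0.55],"rotation":[0,0,0],"jaw":0.41},{"dp":[-0.01,0,0.64],"rotation":[0,0,0],"jaw":0.41},{"dp":[-0.01,0,0.64],"rotation":[0,0,0],"jaw":0.41},{"dp":[-0.01,0,0.64],"rotation":[0,0,0],"jaw":0.1},{"dp":[-0.01,0,0.64],"rotation":[0,0,0],"jaw":0.1},{"dp":[-0.01,0,0.64],"rotation":[0,0,0],"jaw":0.1},{"dp":[-0.01,0,0.64],"rotation":[0,0,0],"jaw":0.1}]' 25
python3 -m pendant '[{"dp":[0,0,0],"rotation":[0,0,0],"jaw":0.1},{"dp":[0,0,0],"rotation":[0,0,0],"jaw":0.1},{"dp":[0,0,-0.2],"rotation":[0,0,0],"jaw":0.1},{"dp":[0,0,-0.5],"rotation":[0,0,0],"jaw":0.1},{"dp":[0,0,-0.9],"rotation":[0,0,0],"jaw":0.1},{"dp":[0,0,-0.95],"rotation":[0,0,0],"jaw":0.1},{"dp":[0,0,-0.95],"rotation":[0,0,0],"jaw":0.1}]' 25
python3 - <<'E'
from h import *
D=np.array([.6168,.3205]);dy=np.radians(3)
plan([((.55,.12,.18),None),(W(-.008,.024,.15,D,dy),dy+np.pi/2),(W(-.008,.024,.008,D,dy),None)])
E
```

```text
time: 31.8
ee_pos: [0.5539, -0.1373, 0.0352]
eef_rot: [-0.089, 0.996, -0.0, 0.001]
ft_force: [-0.5, 0.1, 7.3]
width: 0.0181
grip_force: 25.0
time: 32.67
ee_pos: [0.5533, -0.1371, 0.1769]
eef_rot: [-0.089, 0.996, 0.0, 0.0]
ft_force: [-0.2, 0.6, -0.7]
width: 0.018
grip_force: 25.0
[-0.14, 0.845, -0.01] [0.0, 0.0, 0.0] -> [ 0.552 -0.009  0.178]
[-0.14, 0.845, -0.01] [0.0, 0.0, 0.0] -> [0.55 0.12 0.18]
[-0.321, 0.701, 0.1] [0.0, 0.0, 0.01] -> [0.579 0.232 0.165]
[-0.276, 0.72, 0.1] [0.0, 0.0, 0.01] -> [0.608 0.344 0.15 ]
[0.0, -0.0, 0.947] [0.0, 0.0, 0.0] -> [0.608 0.344 0.008]
```

The carried stick's tail would pass close to the raised bail, so I swing round on the robot's side.

```bash
python3 - <<'E'
from h import *
D=np.array([.6168,.3205]);dy=np.radians(3)
plan([((.5,-.06,.2),None),((.5,.19,.2),None),(W(-.008,.024,.13,D,dy),dy+np.pi/2)])
E
```

```text
[0.259, 0.569, -0.154] [0.0, 0.0, 0.0] -> [ 0.5  -0.06  0.2 ]
[-0.147, 0.82, 0.0] [0.0, 0.0, 0.0] -> [0.5   0.065 0.2  ]
[-0.147, 0.82, 0.0] [0.0, 0.0, 0.0] -> [0.5  0.19 0.2 ]
[-0.887, 0.884, 0.468] [0.0, 0.0001, 0.0199] -> [0.608 0.344 0.13 ]
```

```bash
python3 -m pendant '[{"dp":[0.2,0,-0.15],"rotation":[0,0,0],"jaw":0.1},{"dp":[0.26,0.2,-0.15],"rotation":[0,0,0],"jaw":0.1},{"dp":[0.26,0.57,-0.15],"rotation":[0,0,0],"jaw":0.1},{"dp":[0.26,0.57,-0.15],"rotation":[0,0,0],"jaw":0.1}]' 25
python3 -m pendant '[{"dp":[-0.07,0.4,0],"rotation":[0,0,0],"jaw":0.1},{"dp":[-0.15,0.82,0],"rotation":[0,0,0],"jaw":0.1},{"dp":[-0.15,0.82,0],"rotation":[0,0,0],"jaw":0.1}]' 25
python3 -m pendant '[{"dp":[-0.07,0.4,0],"rotation":[0,0,0],"jaw":0.1},{"dp":[-0.15,0.82,0],"rotation":[0,0,0],"jaw":0.1},{"dp":[-0.15,0.82,0],"rotation":[0,0,0],"jaw":0.1}]' 25
python3 -m pendant '[{"dp":[-0.25,0.3,0],"rotation":[0,0,0.007],"jaw":0.1},{"dp":[-0.5,0.5,0.1],"rotation":[0,0,0.014],"jaw":0.1},{"dp":[-0.7,0.7,0.2],"rotation":[0,0,0.02],"jaw":0.1},{"dp":[-0.88,0.88,0.36],"rotation":[0,0,0.02],"jaw":0.1},{"dp":[-0.88,0.88,0.36],"rotation":[0,0,0.02],"jaw":0.1}]' 25
python3 - <<'E'
from h import *
t=shot('top','top6');w=shot('wrist','w13');trays(t,w)
D=np.array([.6168,.3205]);dy=np.radians(3)
plan([(W(-.008,.024,.008,D,dy),dy+np.pi/2)])
E
```

```text
time: 33.17
ee_pos: [0.4985, -0.0555, 0.1975]
eef_rot: [-0.092, 0.996, 0.001, -0.001]
ft_force: [0.1, -1.5, -1.2]
width: 0.0179
grip_force: 25.0
time: 33.55
ee_pos: [0.4991, 0.0697, 0.1975]
eef_rot: [-0.092, 0.996, 0.0, -0.001]
ft_force: [0.1, -0.9, 0.0]
width: 0.0179
grip_force: 25.0
time: 33.92
ee_pos: [0.4993, 0.1942, 0.1975]
eef_rot: [-0.092, 0.996, 0.0, -0.001]
ft_force: [1.1, -1.5, -0.1]
width: 0.018
grip_force: 25.0
time: 34.55
ee_pos: [0.6066, 0.343, 0.1398]
eef_rot: [-0.026, 1.0, -0.002, -0.003]
ft_force: [-0.4, -1.2, -0.9]
width: 0.0179
grip_force: 25.0
red (array([617.9, 305.9]), 165.7, 94.3, 2.9)
red (array([615.9, 320. ]), 163.8, 124.8, 3.0)
yellow (array([ 596.6, -405.8]), 166.0, 127.1, -7.4)
yellow None
dish (array([421.8, 249.3]), 131.4, 60.9, 29.1)
dish (array([466.9, 330.5]), 50.6, 6.4, -89.4)
[-0.002, 0.021, 0.905] [-0.0004, -0.0003, -0.0003] -> [0.608 0.344 0.008]
```

```bash
python3 -m pendant '[{"dp":[0,0.01,0.3],"rotation":[0,0,0],"jaw":0.1},{"dp":[0,0.01,0.55],"rotation":[0,0,0],"jaw":0.1},{"dp":[0,0.01,0.75],"rotation":[0,0,0],"jaw":0.1},{"dp":[0,0.01,0.85],"rotation":[0,0,0],"jaw":0.1},{"dp":[0,0.01,0.89],"rotation":[0,0,0],"jaw":0.1},{"dp":[0,0.01,0.89],"rotation":[0,0,0],"jaw":0.1},{"dp":[0,0.01,0.89],"rotation":[0,0,0],"jaw":0.32},{"dp":[0,0.01,0.89],"rotation":[0,0,0],"jaw":0.32}]' 25
python3 -m pendant '[{"dp":[0,0,0],"rotation":[0,0,0],"jaw":0.32},{"dp":[0,0,0],"rotation":[0,0,0],"jaw":0.32},{"dp":[0,0,-0.2],"rotation":[0,0,0],"jaw":0.32},{"dp":[0,0,-0.6],"rotation":[0,0,0],"jaw":0.32},{"dp":[0,0,-1],"rotation":[0,0,0],"jaw":0.41},{"dp":[0,0,-1],"rotation":[0,0,0],"jaw":0.41}]' 25
python3 - <<'E'
from h import *
D=np.array([.6165,.3203]);dy=np.radians(3)
w=shot('wrist','w14');trays(w);f=inframe(box(cloud(w),mask(w['image'],'red'),.012,.034,(.45,.8),(.2,.45)),D,dy)*1000
f=f[(abs(f[:,1])<52)&(abs(f[:,0])<72)&(f[:,2]>18)];print(rect(f/1000),np.median(f[:,2]))
plan([((.51,.16,.2),None),(W(-.015,-.047,.15),RY+np.radians(88)),(W(-.015,-.047,.032),None)])
E
```

```text
time: 35.65
ee_pos: [0.6077, 0.3452, 0.0128]
eef_rot: [-0.026, 1.0, 0.0, 0.001]
ft_force: [0.6, -0.5, -0.3]
width: 0.0262
grip_force: 0.0
time: 36.4
ee_pos: [0.6098, 0.3463, 0.1684]
eef_rot: [-0.026, 1.0, 0.003, 0.004]
ft_force: [0.7, -0.5, -0.1]
width: 0.0346
grip_force: 0.0
red (array([604.5, 319.4]), 142.1, 124.8, 2.9)
yellow None
dish (array([466.8, 322.9]), 66.6, 8.2, -87.5)
(array([-11.7,  24.6]), 88.6, 17.5, -0.6) 22.547570751111635
[0.359, -0.6, -0.121] [0.0, 0.0, 0.0] -> [0.559 0.253 0.182]
[0.359, -0.6, -0.121] [0.0, 0.0, 0.0] -> [0.51 0.16 0.2 ]
[-0.102, -0.825, 0.165] [0.0002, 0.0004, -0.0028] -> [0.532 0.037 0.175]
[-0.088, -0.827, 0.166] [0.0002, 0.0004, -0.0028] -> [ 0.554 -0.086  0.15 ]
[-0.0, 0.0, 0.787] [0.0, 0.0, 0.0] -> [ 0.554 -0.086  0.032]
```

```bash
python3 -m pendant '[{"dp":[0.18,-0.3,-0.1],"rotation":[0,0,0],"jaw":0.41},{"dp":[0.36,-0.6,-0.12],"rotation":[0,0,0],"jaw":0.41},{"dp":[0.54,-0.8,-0.2],"rotation":[0,0,0],"jaw":0.41},{"dp":[0.72,-1,-0.24],"rotation":[0,0,0],"jaw":0.41},{"dp":[0.72,-1,-0.24],"rotation":[0,0,0],"jaw":0.41}]' 25
python3 -m pendant '[{"dp":[0,-0.3,0],"rotation":[0,0,0],"jaw":0.41},{"dp":[0,-0.7,0],"rotation":[0,0,0],"jaw":0.41},{"dp":[-0.05,-1,0.1],"rotation":[0,0,-0.003],"jaw":0.41},{"dp":[-0.05,-1,0.1],"rotation":[0,0,-0.003],"jaw":0.41}]' 25
python3 - <<'E'
from h import *
t=shot('top','top7');P=cloud(t);trays(t)
f=inframe(box(P,mask(t['image'],'red'),.047,.058),RO,RY)*1000
g=f[(abs(f[:,1]+50)<20)&(f[:,0]>-95)&(f[:,0]<45)];print(rect(g/1000) if len(g)>20 else len(g))
plan([(W(-.015,-.047,.12),RY+np.radians(88)),(W(-.015,-.047,.032),None)])
E
```

```text
time: 37.08
ee_pos: [0.5059, 0.187, 0.1973]
eef_rot: [-0.025, 1.0, -0.0, -0.0]
ft_force: [0.6, 0.4, -0.9]
width: 0.0357
grip_force: 0.0
time: 37.58
ee_pos: [0.522, 0.0363, 0.1806]
eef_rot: [-0.033, 0.999, -0.001, -0.002]
ft_force: [-0.8, 1.0, 0.6]
width: 0.0359
grip_force: 0.0
red (array([616.5, 320.6]), 165.1, 123.8, 3.1)
yellow (array([ 596.2, -405.6]), 165.9, 126.5, -7.5)
dish (array([382.7, 300.7]), 163.5, 124.6, -5.1)
0
[-0.154, -0.843, 0.408] [-0.0001, -0.0004, -0.0031] -> [ 0.554 -0.086  0.12 ]
[-0.0, -0.0, 0.587] [0.0, 0.0, 0.0] -> [ 0.554 -0.086  0.032]
```

```bash
python3 -m pendant '[{"dp":[-0.07,-0.4,0],"rotation":[0,0,-0.003],"jaw":0.41},{"dp":[-0.15,-0.84,0.2],"rotation":[0,0,-0.003],"jaw":0.41},{"dp":[-0.15,-0.84,0.4],"rotation":[0,0,-0.003],"jaw":0.41},{"dp":[-0.15,-0.84,0.4],"rotation":[0,0,-0.003],"jaw":0.41}]' 25
python3 - <<'E'
from h import *
t=shot('wrist','w15');P=cloud(t)
f=inframe(box(P,mask(t['image'],'red'),.047,.058),RO,RY)*1000
g=f[(abs(f[:,1]+50)<20)&(f[:,0]>-95)&(f[:,0]<45)];print(rect(g/1000) if len(g)>20 else len(g))
plan([(W(-.015,-.047,.032),RY+np.radians(88))])
E
```

```text
time: 38.12
ee_pos: [0.5522, -0.0829, 0.12]
eef_rot: [-0.045, 0.999, 0.0, -0.003]
ft_force: [-0.8, 0.8, 0.8]
width: 0.0355
grip_force: 0.0
(array([-16.3, -47.5]), 81.6, 17.7, -2.5)
[-0.001, -0.024, 0.6] [0.0001, -0.0004, 0.0006] -> [ 0.554 -0.086  0.032]
```

```bash
python3 -m pendant '[{"dp":[0,-0.02,0.3],"rotation":[0,0,0],"jaw":0.41},{"dp":[0,-0.02,0.5],"rotation":[0,0,0],"jaw":0.41},{"dp":[0,-0.02,0.58],"rotation":[0,0,0],"jaw":0.41},{"dp":[0,-0.02,0.58],"rotation":[0,0,0],"jaw":0.41},{"dp":[0,-0.02,0.58],"rotation":[0,0,0],"jaw":0.1},{"dp":[0,-0.02,0.58],"rotation":[0,0,0],"jaw":0.1},{"dp":[0,-0.02,0.58],"rotation":[0,0,0],"jaw":0.1},{"dp":[0,-0.02,0.58],"rotation":[0,0,0],"jaw":0.1}]' 25
python3 -m pendant '[{"dp":[0,0,0],"rotation":[0,0,0],"jaw":0.1},{"dp":[0,0,0],"rotation":[0,0,0],"jaw":0.1},{"dp":[0.1,0,-0.2],"rotation":[0,0,0],"jaw":0.1},{"dp":[0.2,0,-0.5],"rotation":[0,0,0],"jaw":0.1},{"dp":[0.3,0,-0.9],"rotation":[0,0,0],"jaw":0.1},{"dp":[0.35,0,-1],"rotation":[0,0,0],"jaw":0.1},{"dp":[0.35,0,-1],"rotation":[0,0,0],"jaw":0.1}]' 25
python3 - <<'E'
from h import *
D=np.array([.6167,.3205]);dy=np.radians(3)
plan([((.5,.17,.2),None),(W(-.008,-.024,.14,D,dy),dy+np.pi/2)])
E
```

```text
time: 39.17
ee_pos: [0.5545, -0.0869, 0.0367]
eef_rot: [-0.045, 0.999, 0.0, 0.001]
ft_force: [-1.3, 0.5, 6.3]
width: 0.0173
grip_force: 24.9
time: 40.05
ee_pos: [0.5019, -0.0918, 0.1865]
eef_rot: [-0.045, 0.999, 0.0, 0.001]
ft_force: [1.4, 0.1, -1.3]
width: 0.0175
grip_force: 24.9
[-0.072, 0.87, -0.045] [0.0, 0.0, 0.0] -> [0.501 0.039 0.193]
[-0.072, 0.87, -0.045] [0.0, 0.0, 0.0] -> [0.5  0.17 0.2 ]
[-0.804, 0.772, 0.402] [0.0, 0.0003, 0.0059] -> [0.61  0.296 0.14 ]
```

```bash
python3 -m pendant '[{"dp":[-0.03,0.4,-0.04],"rotation":[0,0,0],"jaw":0.1},{"dp":[-0.07,0.87,-0.04],"rotation":[0,0,0],"jaw":0.1},{"dp":[-0.07,0.87,-0.04],"rotation":[0,0,0],"jaw":0.1}]' 25
python3 -m pendant '[{"dp":[-0.03,0.4,-0.04],"rotation":[0,0,0],"jaw":0.1},{"dp":[-0.07,0.87,-0.04],"rotation":[0,0,0],"jaw":0.1},{"dp":[-0.07,0.87,-0.04],"rotation":[0,0,0],"jaw":0.1}]' 25
python3 -m pendant '[{"dp":[-0.25,0.3,0],"rotation":[0,0,0.003],"jaw":0.1},{"dp":[-0.5,0.5,0.1],"rotation":[0,0,0.006],"jaw":0.1},{"dp":[-0.8,0.77,0.2],"rotation":[0,0,0.006],"jaw":0.1},{"dp":[-0.8,0.77,0.4],"rotation":[0,0,0.006],"jaw":0.1},{"dp":[-0.8,0.77,0.4],"rotation":[0,0,0.006],"jaw":0.1}]' 25
python3 - <<'E'
from h import *
w=shot('wrist','w16');trays(w)
D=np.array([.6167,.3205]);dy=np.radians(3)
f=inframe(box(cloud(w),mask(w['image'],'red'),.012,.034,(.45,.8),(.2,.45)),D,dy)*1000
f=f[(abs(f[:,1])<52)&(abs(f[:,0])<72)&(f[:,2]>18)];print(rect(f/1000),np.median(f[:,2]))
plan([(W(-.008,-.024,.008,D,dy),dy+np.pi/2)])
E
```

```text
time: 40.42
ee_pos: [0.4994, 0.0442, 0.1896]
eef_rot: [-0.048, 0.999, 0.0, -0.002]
ft_force: [-0.2, -0.7, -0.7]
width: 0.0176
grip_force: 24.9
time: 40.8
ee_pos: [0.498, 0.1743, 0.1957]
eef_rot: [-0.048, 0.999, 0.0, -0.002]
ft_force: [-0.0, -2.0, -0.7]
width: 0.0174
grip_force: 24.9
time: 41.42
ee_pos: [0.6072, 0.2935, 0.133]
eef_rot: [-0.025, 1.0, -0.002, -0.003]
ft_force: [-0.5, -0.0, -0.2]
width: 0.0178
grip_force: 24.9
red (array([615.8, 320.2]), 164.9, 124.7, 3.0)
yellow None
dish (array([465.3, 329.2]), 52.9, 7.1, 87.6)
(array([-15.8,  24.3]), 81.1, 18.3, -0.1) 22.55500455449011
[-0.016, 0.017, 0.852] [-0.0004, -0.0005, -0.0003] -> [0.61  0.296 0.008]
```

View pics/w16.png

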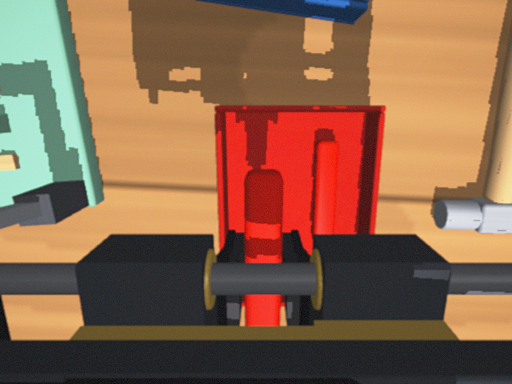

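The first red stick lies at (325,190). The held one at (263,210) is over the free half of the tray, so I lower it.

```bash
python3 -m pendant '[{"dp":[-0.016,0.01,0.3],"rotation":[0,0,0],"jaw":0.1},{"dp":[-0.016,0.01,0.55],"rotation":[0,0,0],"jaw":0.1},{"dp":[-0.016,0.01,0.72],"rotation":[0,0,0],"jaw":0.1},{"dp":[-0.016,0.01,0.81],"rotation":[0,0,0],"jaw":0.1},{"dp":[-0.016,0.01,0.84],"rotation":[0,0,0],"jaw":0.1},{"dp":[-0.016,0.01,0.84],"rotation":[0,0,0],"jaw":0.1},{"dp":[-0.016,0.01,0.84],"rotation":[0,0,0],"jaw":0.32},{"dp":[-0.016,0.01,0.84],"rotation":[0,0,0],"jaw":0.32}]' 25
python3 -m pendant '[{"dp":[0,0,0],"rotation":[0,0,0],"jaw":0.32},{"dp":[0,0,0],"rotation":[0,0,0],"jaw":0.32},{"dp":[0,0,-0.2],"rotation":[0,0,0],"jaw":0.32},{"dp":[0,0,-0.6],"rotation":[0,0,0],"jaw":0.32},{"dp":[0,0,-1],"rotation":[0,0,0],"jaw":0.3},{"dp":[0,0,-1],"rotation":[0,0,0],"jaw":0.3},{"dp":[0.5,-0.3,-1],"rotation":[0,0,0],"jaw":0.3},{"dp":[0.9,-0.6,-1],"rotation":[0,0,0],"jaw":0.3}]' 25
python3 - <<'E'
from h import *
import math
t=shot('top','top8');s=shot('scene','sc8');trays(t)
D=np.array([.6167,.3205]);dy=np.radians(3)
f=inframe(box(cloud(t),mask(t['image'],'red'),.012,.034,(.45,.8),(.2,.45)),D,dy)*1000
f=f[(abs(f[:,1])<52)&(abs(f[:,0])<72)&(f[:,2]>18)]
for q in(-1,1):g=f[f[:,1]*q>0];print(q,rect(g/1000),np.median(g[:,2]))
for C in(t,s):
    f=inframe(cloud(C).reshape(-1,3),RO,RY)*1000;k=f[mask(C['image'],'red').ravel()&(f[:,2]>110)&(f[:,2]<190)&(abs(f[:,1])<60)&(f[:,0]>0)&(f[:,0]<130)]
    k=k[abs(k[:,1])<22]
    m=(np.percentile(k,2,axis=0)+np.percentile(k,98,axis=0))/2
    print(len(k),k.min(0).round(1),k.max(0).round(1),m.round(1))
E
```

```text
time: 42.48
ee_pos: [0.6113, 0.2978, 0.0127]
eef_rot: [-0.026, 1.0, 0.0, 0.001]
ft_force: [0.9, -0.5, 0.5]
width: 0.0264
grip_force: 0.0
time: 43.48
ee_pos: [0.5081, 0.2231, 0.1603]
eef_rot: [-0.026, 1.0, -0.0, -0.001]
ft_force: [0.6, -0.2, 1.1]
width: 0.0262
grip_force: 0.0
red (array([659.9, 282.6]), 82.4, 43.5, 3.8)
yellow (array([ 596.5, -405.5]), 165.9, 126.4, -7.3)
dish None
-1 (array([0., 0.]), 0.0, 0.0, 0.0) nan
1 (array([0., 0.]), 0.0, 0.0, 0.0) nan
86 [ 94.3 -21.2 171.9] [107.4  20.9 180.4] [100.    0.2 176.3]
83 [ 95.3 -21.4 172.7] [105.9  21.7 179.7] [100.6   0.3 176.2]
  return _methods._mean(a, axis=axis, dtype=dtype,
  ret = ret.dtype.type(ret / rcount)
```

View pics/sc8.png

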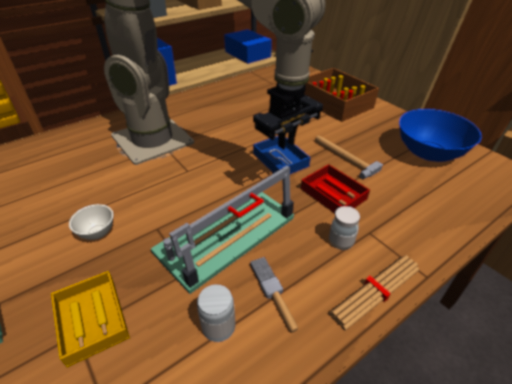

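All four sticks are in their trays, red at (335,187) and yellow at (90,315), and the rack is empty. The bail is up with its handle at (245,207). I grip the handle again to close it.

```bash
python3 - <<'E'
from h import *
plan([((.53,.15,.25),np.radians(50)),(W(.1005,0,.235),RY),(W(.1005,0,.157),None)])
E
```

```text
[-0.144, -0.468, -0.605] [-0.001, -0.0008, 0.119] -> [0.53 0.15 0.25]
[-0.713, -0.162, 0.05] [0.0, -0.0, 0.0597] -> [0.596 0.063 0.242]
[-0.723, 0.11, 0.05] [0.0, -0.0, 0.0597] -> [ 0.662 -0.025  0.235]
[-0.0, -0.0, 0.52] [0.0, 0.0, 0.0] -> [ 0.662 -0.025  0.157]
```

```bash
python3 -m pendant '[{"dp":[-0.05,-0.2,-0.4],"rotation":[0,0,0.028],"jaw":0.3},{"dp":[-0.1,-0.4,-0.6],"rotation":[0,0,0.056],"jaw":0.3},{"dp":[-0.14,-0.47,-0.6],"rotation":[0,0,0.084],"jaw":0.3},{"dp":[-0.14,-0.47,-0.6],"rotation":[0,0,0.112],"jaw":0.3},{"dp":[-0.14,-0.47,-0.6],"rotation":[0,0,0.119],"jaw":0.3}]' 25
python3 -m pendant '[{"dp":[-0.35,-0.08,0],"rotation":[0,0,0.028],"jaw":0.3},{"dp":[-0.7,-0.16,0],"rotation":[0,0,0.056],"jaw":0.3},{"dp":[-0.71,-0.16,0],"rotation":[0,0,0.06],"jaw":0.3},{"dp":[-0.71,-0.16,0],"rotation":[0,0,0.06],"jaw":0.3}]' 25
python3 -m pendant '[{"dp":[-0.35,0.05,0],"rotation":[0,0,0.028],"jaw":0.3},{"dp":[-0.7,0.11,0],"rotation":[0,0,0.056],"jaw":0.3},{"dp":[-0.72,0.11,0],"rotation":[0,0,0.06],"jaw":0.3},{"dp":[-0.72,0.11,0],"rotation":[0,0,0.06],"jaw":0.3}]' 25
python3 - <<'E'
from h import *
t=shot('top','top9');s=shot('scene','sc9');trays(t)
D=np.array([.6167,.3205]);dy=np.radians(3)
f=inframe(box(cloud(t),mask(t['image'],'red'),.012,.034,(.45,.8),(.2,.45)),D,dy)*1000
f=f[(abs(f[:,1])<52)&(abs(f[:,0])<72)&(f[:,2]>18)]
for q in(-1,1):g=f[f[:,1]*q>0];print(q,rect(g/1000),np.median(g[:,2]))
plan([(W(.1005,0,.157),RY)])
E
```

```text
time: 44.2
ee_pos: [0.5346, 0.1544, 0.2512]
eef_rot: [0.343, 0.939, -0.0, -0.0]
ft_force: [0.4, -0.2, 0.1]
width: 0.0263
grip_force: 0.0
time: 44.7
ee_pos: [0.6008, 0.0683, 0.2511]
eef_rot: [0.511, 0.86, -0.0, -0.0]
ft_force: [0.5, 0.8, -0.2]
width: 0.0259
grip_force: 0.0
time: 45.2
ee_pos: [0.6667, -0.0175, 0.2514]
eef_rot: [0.662, 0.75, 0.0, -0.001]
ft_force: [0.6, 0.2, -0.6]
width: 0.0257
grip_force: 0.0
red (array([616.8, 320.7]), 165.2, 123.8, 3.2)
yellow (array([ 596.4, -406. ]), 166.2, 127.3, -7.4)
dish (array([382.8, 300.9]), 163.5, 124.7, -4.9)
-1 (array([ -2.7, -23.5]), 90.1, 18.3, 0.3) 22.179973245498807
1 (array([-11.4,  23.5]), 87.2, 18.0, -1.8) 22.204403286358755
[-0.051, -0.034, 0.632] [0.0, -0.0002, 0.0005] -> [ 0.662 -0.025  0.157]
```

```bash
python3 -m pendant '[{"dp":[-0.05,-0.034,0],"rotation":[0,0,0],"jaw":0.3},{"dp":[-0.05,-0.034,0.25],"rotation":[0,0,0],"jaw":0.3},{"dp":[-0.05,-0.034,0.45],"rotation":[0,0,0],"jaw":0.3},{"dp":[-0.05,-0.034,0.6],"rotation":[0,0,0],"jaw":0.3},{"dp":[-0.05,-0.034,0.625],"rotation":[0,0,0],"jaw":0.3},{"dp":[-0.05,-0.034,0.625],"rotation":[0,0,0],"jaw":0.05},{"dp":[-0.05,-0.034,0.625],"rotation":[0,0,0],"jaw":0.05},{"dp":[-0.05,-0.034,0.625],"rotation":[0,0,0],"jaw":0.05}]' 30
python3 -m pendant '[{"dp":[0,0,0],"rotation":[0,0,0],"jaw":0.05},{"dp":[0,0,0],"rotation":[0,0,0],"jaw":0.05},{"dp":[0,0,0],"rotation":[0,0,0],"jaw":0.05}]' 30
python3 - <<'E'
from h import *
import math
p=r.read_state()['ee_pos'];f=inframe(np.array([p]),RO,RY)[0];print(f)
a=math.atan2(40,108);th0=math.atan2(math.sqrt(115.17**2-(f[0]*1000-72)**2),72-f[0]*1000)-a;print(th0)
hx=lambda t:np.array([-115.17*math.cos(a+t),115.17*math.sin(a+t)])
for lo,hi in((th0,.75),(.75,0)):
    for th in np.linspace(lo,hi,9)[1:]:
        d=(hx(th)-hx(lo))/150;print(round(th,2),'tool y %.3f z %.3f'%(d[0],-d[1]))
E
```

```text
time: 46.3
ee_pos: [0.6632, -0.0273, 0.1593]
eef_rot: [0.663, 0.749, 0.001, 0.0]
ft_force: [-1.9, 0.1, 5.6]
width: 0.011
grip_force: 30.0
time: 46.68
ee_pos: [0.6632, -0.0273, 0.1592]
eef_rot: [0.663, 0.749, 0.001, 0.0]
ft_force: [-2.0, 0.3, 6.3]
width: 0.0109
grip_force: 30.0
[ 0.10097642 -0.00251582  0.1592037 ]
1.470420602622988
1.38 tool y -0.068 z -0.014
1.29 tool y -0.136 z -0.023
1.2 tool y -0.205 z -0.025
1.11 tool y -0.274 z -0.020
1.02 tool y -0.343 z -0.010
0.93 tool y -0.410 z 0.006
0.84 tool y -0.475 z 0.029
0.75 tool y -0.538 z 0.057
0.66 tool y -0.063 z 0.035
0.56 tool y -0.122 z 0.076
0.47 tool y -0.177 z 0.123
0.38 tool y -0.227 z 0.174
0.28 tool y -0.273 z 0.230
0.19 tool y -0.313 z 0.290
0.09 tool y -0.347 z 0.353
0.0 tool y -0.375 z 0.419
```

```bash
python3 -m pendant '[{"dp":[0,-0.068,-0.014],"rotation":[0,0,0],"jaw":0.05},{"dp":[0,-0.136,-0.023],"rotation":[0,0,0],"jaw":0.05},{"dp":[0,-0.205,-0.025],"rotation":[0,0,0],"jaw":0.05},{"dp":[0,-0.274,-0.02],"rotation":[0,0,0],"jaw":0.05},{"dp":[0,-0.343,-0.01],"rotation":[0,0,0],"jaw":0.05},{"dp":[0,-0.41,0.006],"rotation":[0,0,0],"jaw":0.05},{"dp":[0,-0.475,0.029],"rotation":[0,0,0],"jaw":0.05},{"dp":[0,-0.538,0.057],"rotation":[0,0,0],"jaw":0.05}]' 30
python3 -m pendant '[{"dp":[0,-0.063,0.035],"rotation":[0,0,0],"jaw":0.05},{"dp":[0,-0.122,0.076],"rotation":[0,0,0],"jaw":0.05},{"dp":[0,-0.177,0.123],"rotation":[0,0,0],"jaw":0.05},{"dp":[0,-0.227,0.174],"rotation":[0,0,0],"jaw":0.05}]' 30
python3 - <<'E'
from h import *
p=r.read_state()['ee_pos'];print(inframe(np.array([p]),RO,RY)[0])
E
```

```text
time: 47.68
ee_pos: [0.582, -0.0368, 0.149]
eef_rot: [0.663, 0.749, 0.0, -0.0]
ft_force: [3.5, 2.4, 2.2]
width: 0.011
grip_force: 30.0
time: 48.18
ee_pos: [0.5483, -0.0408, 0.1228]
eef_rot: [0.663, 0.749, 0.0, -0.0]
ft_force: [4.0, 4.5, 1.1]
width: 0.0111
grip_force: 30.0
[-0.01471818 -0.00189842  0.12281417]
```

```bash
python3 -m pendant '[{"dp":[0,-0.046,0.056],"rotation":[0,0,0],"jaw":0.05},{"dp":[0,-0.086,0.116],"rotation":[0,0,0],"jaw":0.05},{"dp":[0,-0.12,0.179],"rotation":[0,0,0],"jaw":0.05},{"dp":[0,-0.148,0.245],"rotation":[0,0,0],"jaw":0.05},{"dp":[0,-0.148,0.255],"rotation":[0,0,0],"jaw":0.05},{"dp":[0,-0.148,0.255],"rotation":[0,0,0],"jaw":0.05}]' 30
python3 - <<'E'
from h import *
s=shot('scene','sc10')
f=inframe(cloud(s).reshape(-1,3),RO,RY)*1000;k=f[mask(s['image'],'red').ravel()&(f[:,2]>80)&(f[:,2]<150)&(abs(f[:,1])<60)&(f[:,0]<60)]
print(len(k),np.percentile(k,[2,50,98],axis=0).round(1).tolist())
print(inframe(np.array([r.read_state()['ee_pos']]),RO,RY)[0])
E
```

```text
time: 48.92
ee_pos: [0.5268, -0.0435, 0.0859]
eef_rot: [0.663, 0.749, 0.0, -0.0]
ft_force: [-0.8, 4.3, 13.4]
width: 0.0108
grip_force: 30.0
30 [[-42.8, -37.8, 82.8], [-34.0, -25.3, 105.2], [-30.6, -13.2, 109.0]]
[-0.03642752 -0.00201744  0.08585765]
```

Same pose as at first grasp, so the bail is shut. I release, retreat and check.

```bash
python3 -m pendant '[{"dp":[0,0,-0.01],"rotation":[0,0,0],"jaw":0.5},{"dp":[0,0,-0.01],"rotation":[0,0,0],"jaw":0.5},{"dp":[0,0,-0.01],"rotation":[0,0,0],"jaw":0.5},{"dp":[0,0,-0.01],"rotation":[0,0,0],"jaw":0.5},{"dp":[0,0,-0.3],"rotation":[0,0,0],"jaw":0.5},{"dp":[0,0,-0.7],"rotation":[0,0,0],"jaw":0.5},{"dp":[0,0,-1],"rotation":[0,0,0],"jaw":0.5},{"dp":[0,0,-1],"rotation":[0,0,0],"jaw":0.5}]' 30
python3 -m pendant '[{"dp":[0,-0.4,-0.2],"rotation":[0,0,0],"jaw":0.5},{"dp":[0,-0.8,-0.4],"rotation":[0,0,0],"jaw":0.5},{"dp":[0,-0.8,-0.4],"rotation":[0,0,0],"jaw":0.5},{"dp":[0,-0.8,-0.4],"rotation":[0,0,0],"jaw":0.5}]' 30
python3 - <<'E'
from h import *
import math
s=shot('scene','sc11');t=shot('top','top11');trays(t)
f=inframe(cloud(s).reshape(-1,3),RO,RY)*1000;k=f[mask(s['image'],'red').ravel()&(f[:,2]>80)&(f[:,2]<150)&(abs(f[:,1])<22)&(f[:,0]<60)]
x=(k[:,0].min()+k[:,0].max())/2;z=np.percentile(k[:,2],97)-6;print(x,z,'theta',math.atan2(z-61,72-x)-math.atan2(40,108))
E
```

```text
time: 49.98
ee_pos: [0.5285, -0.044, 0.2386]
eef_rot: [0.663, 0.748, 0.002, 0.002]
ft_force: [0.4, -0.6, -0.9]
width: 0.0434
grip_force: 0.0
time: 50.48
ee_pos: [0.4077, -0.0581, 0.2947]
eef_rot: [0.663, 0.749, 0.0, -0.0]
ft_force: [0.5, 0.6, 0.4]
width: 0.0435
grip_force: 0.0
red (array([616.9, 320.8]), 165.6, 123.9, 2.9)
yellow (array([ 616.7, -408.5]), 126.6, 125.3, 82.1)
dish (array([382.9, 300.8]), 163.7, 124.0, -5.3)
-35.712890285111435 102.3761612742063 theta 0.0120485846937462
```

View pics/sc11.png

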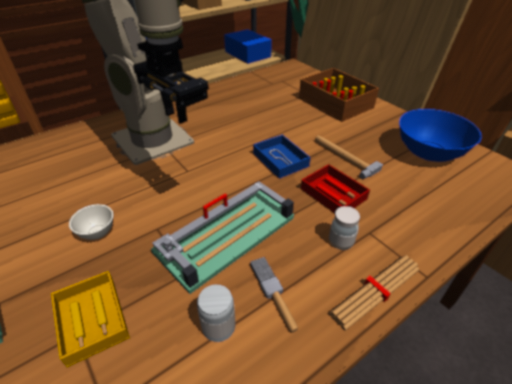

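The final view shows the bail shut (about 0.01 rad) with its handle at (215,205), and the clip in the dish at (281,155). Both reds are at (335,187), both yellows at (88,315), and the gripper is clear. I hand in.

```bash
python3 -c "
from bench import r
print(r.close_job())"
```

```text
the job is handed in; nothing more can be done
None
```

I handed the job in at about 50 s of robot time: the clip is in the blue dish, all four sticks present (two red, two yellow) are in their own trays, and the bail is shut at about 0.01 rad; no verdict was returned.

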